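Put the training kit back on its outlines

TASK

Tidy the window ledge: lay the grip ring, the weight plate, the timer and the hex key each flat on the black rubber pad that shows its own outline, covering the white shape. The timer goes face up and may point either way along its outline; the hex key must fill its L. Let go of everything, and leave the mug and the jar standing where they are.

Things in the scene. Friction and masses are not known exactly. Their poses are not given: they have to be found in the camera images.
- grip_ring: purple silicone hand-grip ring lying flat, 66 mm outside diameter, 38 mm hole, 20 mm tall; can be gripped across its outside. Origin: centre of its underside, z up.
- plate: small chrome fractional weight plate lying flat, 52 mm diameter with a 27 mm hole, 11 mm thick, 84 to 168 g; can be gripped across its outside. Origin: centre of its underside, z up.
- timer: black plastic timer lying on its back, 66 mm (its x) by 48 mm (its y), 24 mm tall, with a blank grey display and a round button 18 mm across on top (fixed, standing 4 mm proud, 20 mm to +x of the middle); grip the sides across its y. Origin: centre of its underside, z up.
- hex_key: plain aluminium L-shaped hex key lying flat, bar 10 mm wide and 10 mm thick. Origin: underside of the middle of the long arm. The long arm is 110 mm and runs along its x; the short arm leaves the -x end and points to +y, its end 33 mm from the long arm's centre line. Grip the long arm at the origin, across y.
- ring_pad: flat black rubber pad fixed to the tiles, 3 mm thick, round, 96 mm diameter, with the grip ring's outline in white: a 66 mm disc with a 38 mm black centre. Origin: centre of its underside, z up.
- plate_pad: flat black rubber pad fixed to the tiles, 3 mm thick, round, 82 mm diameter, with the weight plate's outline in white: a 52 mm disc with a 27 mm black centre. Origin: centre of its underside, z up.
- timer_pad: flat black rubber pad fixed to the tiles, 3 mm thick, 94 mm (its x) by 76 mm (its y), with the timer's outline in white: a plain rectangle 66 mm along x by 48 mm along y. The timer may lie on it either way round. Origin: centre of its underside, z up.
- key_pad: flat black rubber pad fixed to the tiles, 3 mm thick, 134 mm (its x) by 66 mm (its y), with the hex key's outline in white: an L whose long arm is 110 mm along x with its middle at y = -14 mm, and whose short arm leaves the -x end and points to +y. A key that fills the outline has its origin at (0, -14 mm) here and its axes along the pad's. Origin: centre of its underside, z up.
- mug: stainless steel mug, 72 mm across and 65 mm tall, handle at its +y; a bystander, standing loose. Origin: centre of its underside, z up.
- jar: closed white jar with a black lid, 62 mm across and 62 mm tall; a bystander, standing loose. Origin: centre of its underside, z up.
Things that resemble listed ones, but are neither listed nor needed, are in the scene too. Leave any blue or brown look-alike of the key_pad alone.

How it is judged:
At the end, for the whole second after the job is handed in: Ring, plate and timer flat on their own pads, centres within 12 mm, timer face up and along its outline within 0.25 rad either way; hex key flat in its L within 12 mm along and across and 0.25 rad, not reversed; all at rest; mug and jar upright within 20 mm of where they stood (horizontal distance between grip_ring and ring_pad below 0.012 m and ((z of grip_ring in the frame of ring_pad below 0.007 m and angle between grip_ring's own z axis and vertical below 0.12 rad) or (z of grip_ring in the frame of ring_pad below 0.027 m and angle between grip_ring's own z axis and vertical above 3.02 rad)) and linear speed of each of grip_ring, plate, timer, hex_key below 0.02 m/s and angular speed of each of grip_ring, plate, timer, hex_key below 0.2 rad/s and horizontal distance between plate and plate_pad below 0.012 m and ((z of plate in the frame of plate_pad below 0.007 m and angle between plate's own z axis and vertical below 0.12 rad) or (z of plate in the frame of plate_pad below 0.018 m and angle between plate's own z axis and vertical above 3.02 rad)) and horizontal distance between timer and timer_pad below 0.012 m and angle between the x axis of timer and the x axis of timer_pad, either way round below 0.25 rad and z of timer in the frame of timer_pad below 0.007 m and angle between each of timer, hex_key, mug, jar's own z axis and vertical below 0.12 rad and x of hex_key in the frame of key_pad between -0.012 and 0.012 m and y of hex_key in the frame of key_pad between -0.026 and -0.002 m and x of key_pad in the frame of hex_key between -0.012 and 0.012 m and y of key_pad in the frame of hex_key between 0.002 and 0.026 m and angle between the x axis of hex_key and the x axis of key_pad, either way round below 0.25 rad and z of hex_key in the frame of key_pad below 0.007 m and distance of each of mug, jar from where it was at the start of the episode below 0.02 m); the robot touches nothing.
It fails at once if the mug is shifted by 20 mm or tipped (distance of mug from where it was at the start of the episode above 0.02 m or angle between mug's own z axis and vertical above 0.35 rad).
It fails at once if the jar is shifted by 20 mm or tipped (distance of jar from where it was at the start of the episode above 0.02 m or angle between jar's own z axis and vertical above 0.35 rad).
It also fails if it takes over 109 s, if anything falls off the work surface, if the arm or the gripper's body presses on something with over 40 N, if the wrist force passes 120 N, or if a joint passes its speed limit or range.

ROBOT

A 7-joint arm with a two-finger parallel gripper is mounted at the origin on the work surface. World frame = base frame: x ahead of the robot, y to its left, z up, the work surface at z = 0. Lengths are in m, angles in rad, forces in N, time in s.
With the tool pointing down it reaches from about 0.4 to 0.85 m from the base axis. Payload 10.4 kg.
Tool frame: the origin (TCP) lies on the centre line of the jaws, within the pads' length; the fingertips stand 8 mm ahead of it and the grasp point (between the pads) lies 11 mm behind it (bot.finger_overhang is the distance from the TCP to the fingertips, in m); y points along the fingers, x is the direction in which the jaws open and shut, and the axes are right-handed (so a half turn about y gives the same grasp; the last joint's range is limited). The gripper opens to 85 mm and grips with 20 to 120 N. Pads are 22 mm wide; open, the fingers measure 114 mm over their backs; the gripper's body (76 mm by 85 mm) begins 54 mm behind the grasp point. The pads swing forward as they close: fully open they stand 13 mm farther back than shut.
Start: joints at [1.286, 0.332, -0.065, 1.46, 0.022, 1.35, -0.088], TCP at [0.162, -0.604, 0.211] pointing down, gripper open.
Joint ranges: [-2.6, 2.6], [-0.5, 2.12], [-1.47, 1.34], [0.16, 2.42], [-1.27, 4.41], [0.06, 2.06], [-2.6, 2.6]. Speed limits (rad/s): [2.22, 2.22, 2.79, 2.79, 3.14, 3.14, 3.14].

INTERFACE

Orientations are given as a unit quaternion [x, y, z, w].
In Python, from station import bot, vision, finish_job gives the robot as it stands.
- The arm moves only by the shell command python3 -m creep 'ROWS' [FORCE]. ROWS is a JSON object of lists of equal length, an entry for each row: "linear": the shift along the world's x, y, z in mm, a list of three; "rot": the turn, a rotation vector about the world's x, y, z in degrees, a list of three; "gripper": the finger opening in mm, from 0 to 85.4. A call has 1 to 8 rows; each row is the pose to reach, as a shift and turn from the pose measured when the call began; what a row does not reach only later rows make up. A row lasts 1/12 s, in which the tool goes at most 41.7 mm and 7.16 degrees, less where a joint would pass 70% of its speed; a pose out of reach is approached as far as the arm can. A call with a gripper value outside its range is refused whole. The fingers move at their own pace and stop on an object; FORCE is the grip in N (left out, the last holds). Time passes only in rows, so rows that repeat a pose let the fingers close. It gives the time, the measured TCP pose, the force and the opening at its end, in the units of the state.
- bot.get_obs(): the state, without advancing time (a new reading comes with each control period).
- vision.camera(name): name is "side" or "top"; returns a dict with "image" (384x512x3 uint8, red, green, blue), "mtx" (3x3 intrinsics, pixels), "distortion" ([k1, k2, p1, p2, k3] as OpenCV has them; the pictures are not rectified), "R" (3x3) and "t" (3): a world point X has camera coordinates R X + t. Camera axes: x right, y down, z forward; pixel columns grow to the right and rows downward; lengths in m; the calibration is good to about 2 mm. A picture is of the moment at which its call begins. There is no depth.
- finish_job(): hands the job in, once; it reports no verdict.
The state is a dict: "time_s": time; "joint_pos": joint angles; "qd": joint speeds; "joint_torque": joint torques, N m; "ee_pos": TCP position; "orientation": TCP orientation; "force": force on the tool from outside, world axes, zero at the start; "moment": the same for the moment, N m; "grip_width": finger opening in m.
Only numpy, scipy, OpenCV 4.12 (cv2) and the standard library are available. Lean on these libraries where they do the work, as an engineer would, in place of code of your own. Each camera call takes 0.05 s, during which the arm holds its last target.

## Working session

There is one attempt and no reset: what is moved stays moved. The work goes in short steps, Python scripts to look and compute and a shell command to move; the robot and the scene stay as the last step left them, time stands still between calls to the robot, and variables do not carry over. Pictures are saved under pics/ and viewed, and the job is handed in when it is done.

```bash
mkdir -p pics; ls; python3 - <<'E'
from station import bot, vision
import cv2
print(bot.get_obs(), bot.finger_overhang)
for n in("side","top"):
    c=vision.camera(n); cv2.imwrite(f"pics/{n}0.png",cv2.resize(c["image"][:,:,::-1],(800,600),interpolation=cv2.INTER_CUBIC)); cv2.imwrite(f"pics/raw_{n}0.png",c["image"][:,:,::-1])
    print(n,c["mtx"],c["distortion"],c["R"],c["t"])
E
```

```text
pics
{'time_s': 0.0, 'joint_pos': array([ 1.28639369,  0.3328773 , -0.06466845,  1.46095894,  0.02163401,
        1.34992642, -0.08850618]), 'qd': array([-3.28293113e-04, -5.13681852e-04,  3.44728297e-04,  4.00688867e-04,
        7.73247399e-06, -5.84398556e-04,  1.05599721e-03]), 'joint_torque': array([-7.35903923e-04, -6.25451088e+01,  4.86370479e-02, -3.91604877e+01,
        1.60960498e-02,  9.99510870e-03, -1.20800823e-04]), 'ee_pos': array([ 0.16161685, -0.60330638,  0.2102041 ]), 'orientation': array([-0.56070008,  0.43089698, -0.43002366,  0.56126898]), 'force': array([-0.15697197, -0.02621091,  0.02074322]), 'moment': array([-0.00788649,  0.00192907,  0.04443706]), 'grip_width': 0.08498236794110256} 0.008
side [[422.62089429   0.         250.95164657]
 [  0.         422.62089429 192.7557513 ]
 [  0.           0.           1.        ]] [-0.09830069  0.          0.          0.          0.        ] [[-0.85549416 -0.51780119  0.00341789]
 [-0.3769988   0.61831312 -0.68960916]
 [ 0.35496711 -0.59124515 -0.72417368]] [0.38108353 0.26418087 1.04921953]
top [[436.47621537   0.         261.34497183]
 [  0.         436.47621537 193.82777821]
 [  0.           0.           1.        ]] [-0.12019852  0.          0.          0.          0.        ] [[-0.00125751 -0.9998856  -0.0150736 ]
 [-0.99808204  0.0021879  -0.06186649]
 [ 0.0618924   0.01496689 -0.9979706 ]] [-0.06633743  0.47881284  1.32237512]
```

View pics/top0.png

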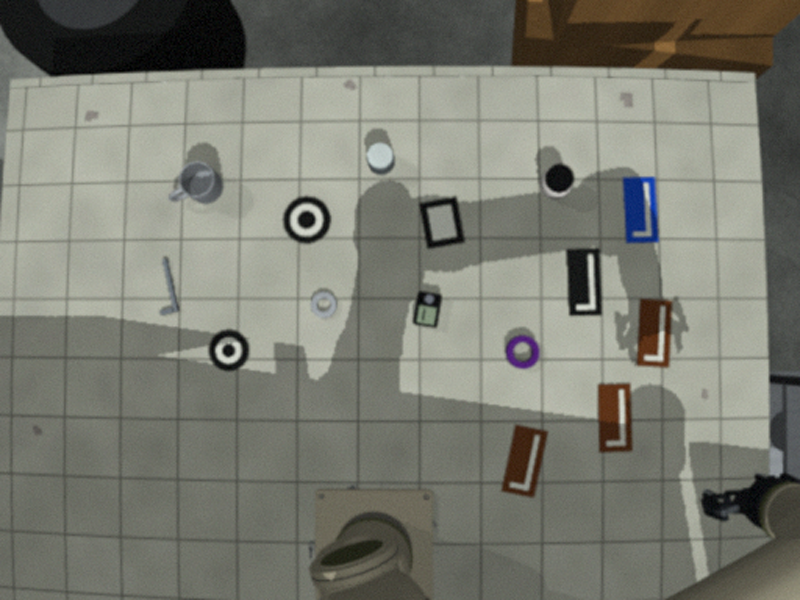

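View pics/side0.png

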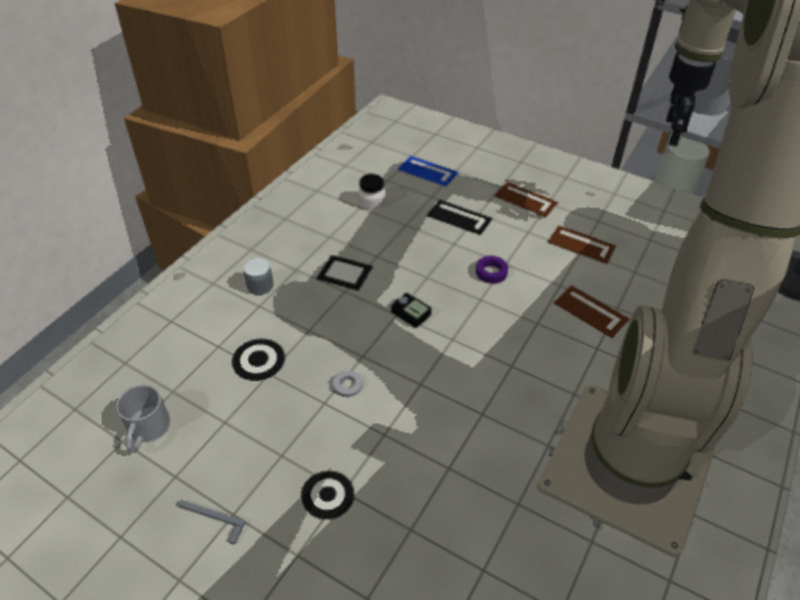

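```bash
cat > h.py <<'E'
import numpy as np, cv2
from station import bot, vision
def px2w(c,uv,z):
    uv=np.array(uv,float).reshape(-1,1,2)
    n=cv2.undistortPoints(uv,c["mtx"],c["distortion"])[:,0]
    d=np.c_[n,np.ones(len(n))]@c["R"]; o=-c["R"].T@c["t"]
    return o+d*((z-o[2])/d[:,2])[:,None]
def w2px(c,P):
    return cv2.projectPoints(np.array(P,float).reshape(-1,3),cv2.Rodrigues(c["R"])[0],c["t"],c["mtx"],c["distortion"])[0][:,0]
def crop(c,u0,v0,w,h,name,s=8):
    im=c["image"][v0:v0+h,u0:u0+w,::-1]
    im=cv2.resize(im,None,fx=s,fy=s,interpolation=cv2.INTER_CUBIC)
    im=np.ascontiguousarray(im)
    for k in range(0,w,10): cv2.putText(im,str(u0+k),(k*s,8),0,.3,(0,0,255),1); cv2.line(im,(k*s,10),(k*s,16),(0,0,255))
    for k in range(0,h,10): cv2.putText(im,str(v0+k),(0,k*s+4),0,.3,(0,0,255),1); cv2.line(im,(20,k*s),(26,k*s),(0,0,255))
    cv2.imwrite(f"pics/{name}.png",im)
def boxw(pose_xyyaw,z,pts):
    x,y,a=pose_xyyaw; p=np.array(pts)
    return np.c_[x+p[:,0]*np.cos(a)-p[:,1]*np.sin(a), y+p[:,0]*np.sin(a)+p[:,1]*np.cos(a), np.full(len(p),z)]
E
python3 - <<'E'
from h import *
c=vision.camera("top")
crop(c,95,95,100,75,"c1"); crop(c,185,115,120,75,"c2",6); crop(c,290,95,100,75,"c3"); crop(c,95,155,120,85,"c4",6);crop(c,255,150,110,80,"c5",7)
E
```

```text
(no output)
```

View pics/c4.png

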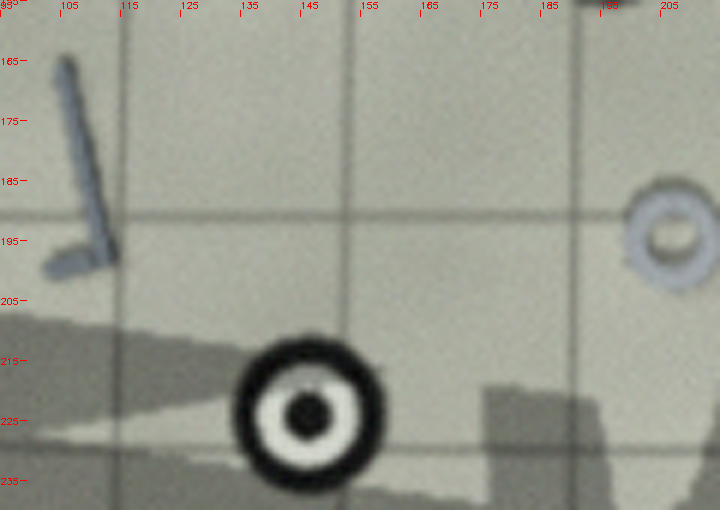

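View pics/c2.png

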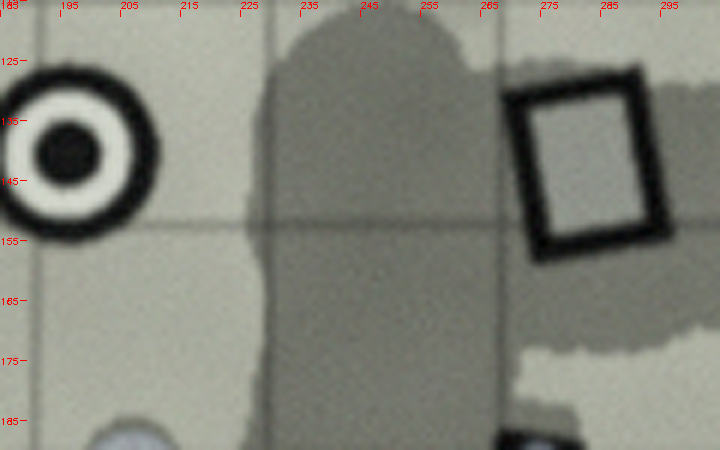

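View pics/c5.png

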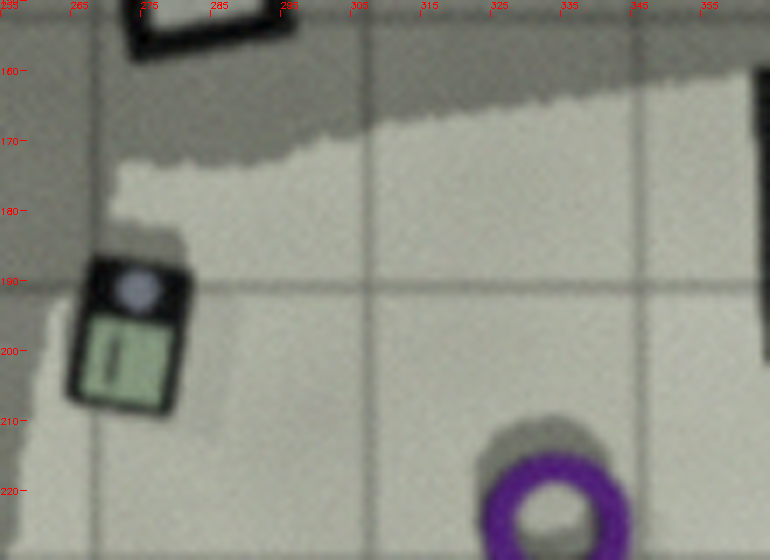

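View pics/c1.png

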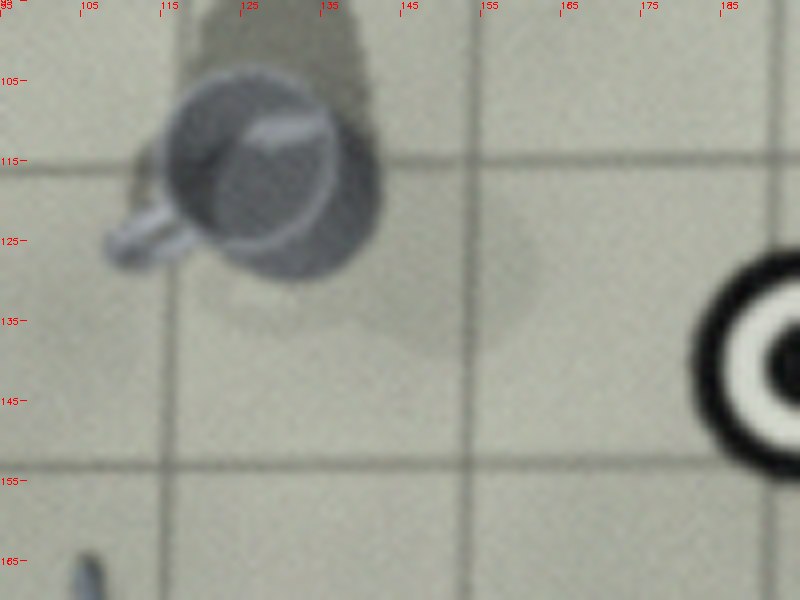

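```bash
python3 - <<'E'
from h import *
c=vision.camera("top")
crop(c,330,90,110,85,"d1",7);crop(c,310,150,100,90,"d2",6)
c=vision.camera("side"); crop(c,60,220,180,130,"d3",4)
E
```

```text
(no output)
```

View pics/d1.png

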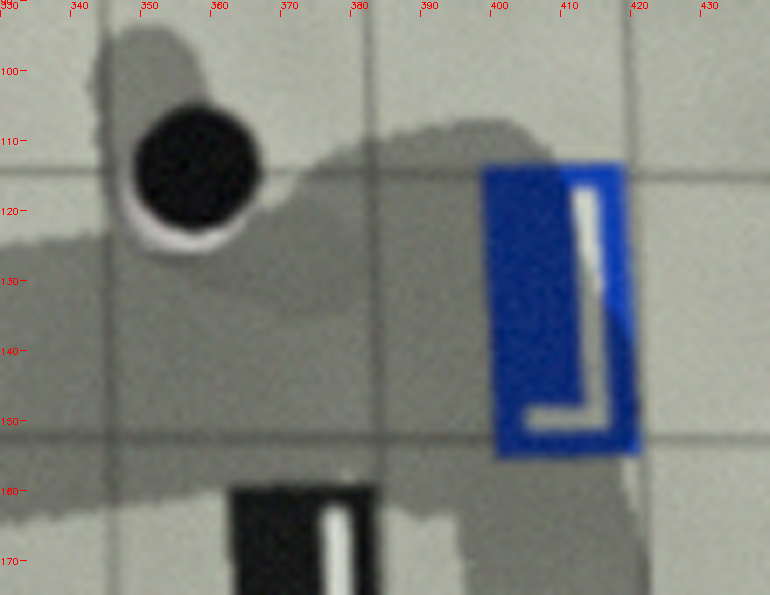

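View pics/d2.png

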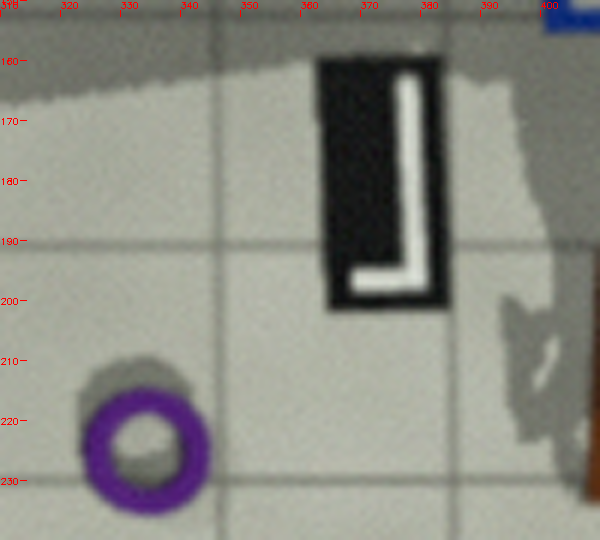

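View pics/d3.png

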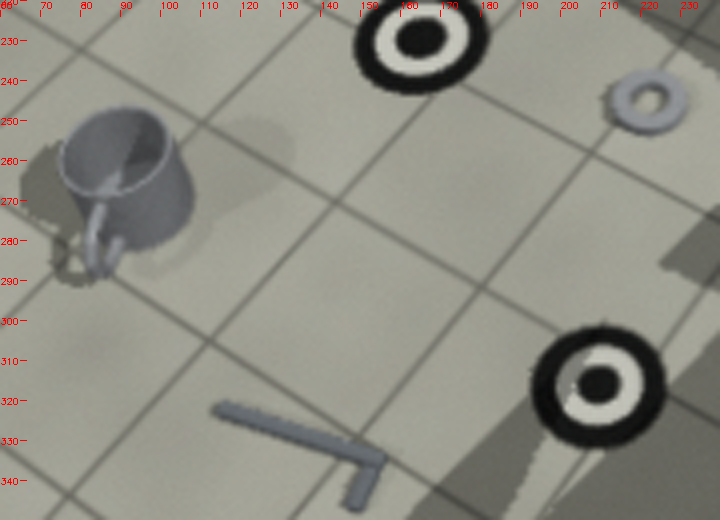

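```bash
python3 - <<'E'
from h import *
T=vision.camera("top");S=vision.camera("side")
def f(c,u0,v0,s,pts,z,n):
    p=np.array(pts,float); p=(p+.5)/s-.5+[u0,v0]
    w=px2w(c,p,z); print(n,(w[:,:2]*1000).round(1).tolist(),"mean",(w.mean(0)*1000).round(1)); return w
ang=lambda d:np.degrees(np.arctan2(d[1],d[0])).round(1)
f(T,95,155,6,[(309,414)],.003,"plate_pad"); f(S,60,220,4,[(599,386)],.003,"plate_padS")
f(T,95,155,6,[(675,240)],.009,"plate"); f(S,60,220,4,[(649,101)],.008,"plateS")
f(T,185,115,6,[(68,153)],.003,"ring_pad"); f(S,60,220,4,[(421,39)],.003,"ring_padS")
f(T,310,150,6,[(146,451)],.013,"ring")
w=f(T,95,155,6,[(66,57),(107,263),(44,270)],.010,"key");print(ang(w[0]-w[1]),ang(w[2]-w[1]))
w=f(S,60,220,4,[(218,409),(380,458),(354,507)],.008,"keyS");print(ang(w[0]-w[1]),ang(w[2]-w[1]))
w=f(T,185,115,6,[(502,92),(641,66),(674,237),(538,262)],.003,"timerpad");print(ang(w[0]-w[3]),ang(w[1]-w[2]),ang(w[0]-w[1]),ang(w[3]-w[2]))
w=f(T,255,150,7,[(90,256),(193,268),(170,418),(66,400)],.024,"timer");print(ang(w[0]-w[3]),ang(w[1]-w[2]),ang(w[0]-w[1]),ang(w[3]-w[2]))
w=f(T,310,150,6,[(317,57),(443,57),(450,309),(328,312)],.003,"keypad");print(ang(w[0]-w[3]),ang(w[1]-w[2]),ang(w[0]-w[1]),ang(w[3]-w[2]))
w=f(T,330,90,7,[(197,166)],.062,"jar")
w=f(T,95,95,8,[(253,159)],.065,"mug")
E
```

```text
plate_pad [[387.3, 292.3]] mean [387.3 292.3   3. ]
plate_padS [[385.5, 292.9]] mean [385.5 292.9   3. ]
plate [[477.1, 100.4]] mean [477.1 100.4   9. ]
plateS [[476.4, 102.3]] mean [476.4 102.3   8. ]
ring_pad [[648.6, 137.9]] mean [648.6 137.9   3. ]
ring_padS [[647.2, 138.9]] mean [647.2 138.9   3. ]
ring [[383.6, -288.9]] mean [ 383.6 -288.9   13. ]
key [[574.1, 424.2], [465.6, 399.4], [462.0, 433.5]] mean [500.5 419.   10. ]
12.9 96.1
keyS [[569.0, 428.9], [466.3, 400.7], [459.7, 432.2]] mean [498.4 420.6   8. ]
15.3 101.7
timerpad [[679.4, -88.8], [693.0, -161.3], [602.9, -177.7], [590.0, -107.2]] mean [ 641.3 -133.8    3. ]
11.6 10.3 100.6 100.4
timer [[501.5, -85.9], [496.2, -130.6], [431.0, -120.4], [438.9, -75.3]] mean [ 466.9 -103.    24. ]
-9.6 -8.9 83.2 80.1
keypad [[587.2, -382.1], [587.3, -448.4], [456.0, -449.4], [454.7, -385.5]] mean [ 521.3 -416.3    3. ]
1.5 0.4 90.1 91.2
jar [[717.8, -358.1]] mean [ 717.8 -358.1   62. ]
mug [[718.5, 343.2]] mean [718.5 343.2  65. ]
```

```bash
python3 - <<'E'
from h import *
from scipy.spatial.transform import Rotation as R
o=bot.get_obs(); print(R.from_quat(o["orientation"]).as_matrix().round(3), o["time_s"])
print([a for a in dir(bot) if a[0]!='_'])
E
```

```text
[[ 0.259 -0.     0.966]
 [-0.966  0.     0.259]
 [-0.    -1.     0.   ]] 0.35
['Unreachable', 'finger_overhang', 'get_obs']
```

```bash
python3 -m creep '{"linear":[[40,40,-10],[60,70,-20],[80,100,-30],[100,130,-40],[120,160,-50],[140,190,-60],[160,220,-70],[180,250,-80]],"rot":[[0,0,0],[0,0,0],[0,0,0],[0,0,0],[0,0,0],[0,0,0],[0,0,0],[0,0,0]],"gripper":[85,85,85,85,85,85,85,85]}' 40
```

```text
time_s: 1.02
ee_pos: [0.3424, -0.3521, 0.1306]
orientation: [0.561, -0.43, 0.431, -0.561]
force: [1.2, -0.2, 0.1]
grip_width: 0.0853
```

```bash
python3 -m creep '{"linear":[[20,30,-30],[41,63,-60],[41,63,-60],[41,63,-85],[41,63,-105],[41,63,-121],[41,63,-121],[41,63,-121]],"rot":[[0,0,0],[0,0,0],[0,0,0],[0,0,0],[0,0,0],[0,0,0],[0,0,0],[0,0,0]],"gripper":[85,85,85,85,85,85,85,85]}' 40
python3 - <<'E'
from h import *
c=vision.camera("top"); crop(c,290,180,100,75,"e1",7)
c=vision.camera("side"); crop(c,270,130,90,70,"e2",8)
E
```

```text
time_s: 1.68
ee_pos: [0.3831, -0.2887, 0.0095]
orientation: [-0.561, 0.431, -0.43, 0.561]
force: [-0.5, 0.4, 0.6]
grip_width: 0.0849
```

View pics/e1.png

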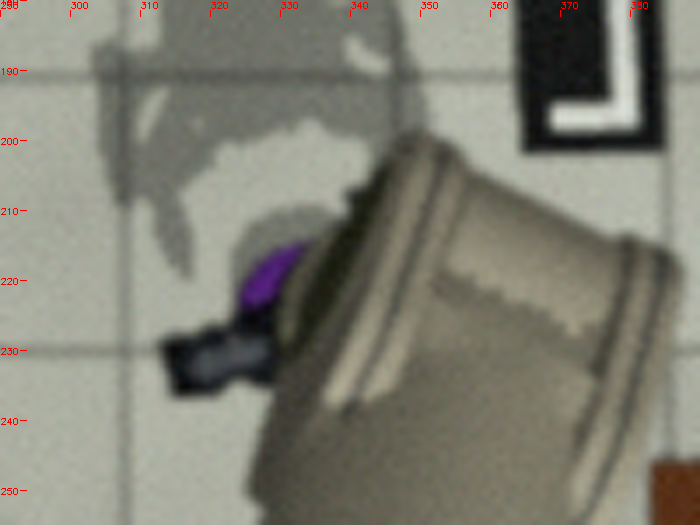

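View pics/e2.png

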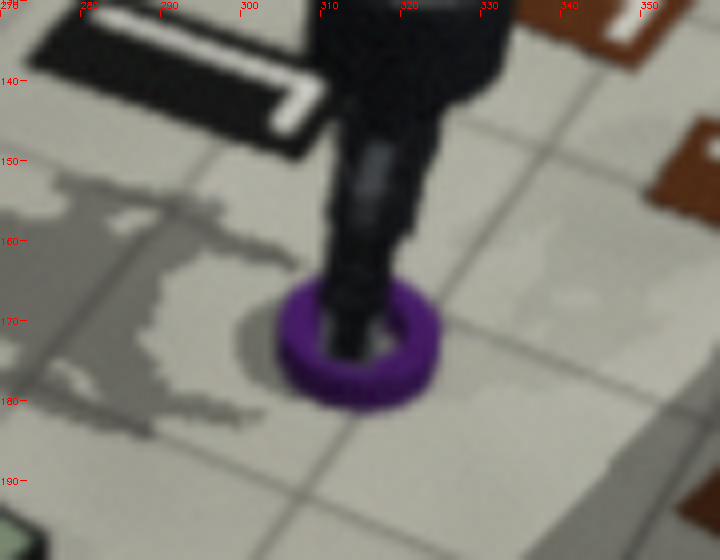

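```bash
python3 - <<'E'
from h import *
from scipy.spatial.transform import Rotation as R
c=vision.camera("side"); o=bot.get_obs()
M=R.from_quat(o["orientation"]).as_matrix()
for s in (-1,1):
  for z in (0,.01,.02,.04): 
    p=o["ee_pos"]+M[:,0]*s*.0475; p[2]=z; print(s,z,p.round(3),((w2px(c,p)[0]-[270,130])*8+3.5).round(0))
t=np.linspace(0,6.28,9)[:-1]
print(((w2px(c,[[.3835+.033*np.cos(a),-.289+.033*np.sin(a),.02] for a in t])-[270,130])*8).round(0).tolist())
print((-c["R"].T@c["t"]).round(2))
E
```

```text
-1 0 [ 0.372 -0.244  0.   ] [333. 437.]
-1 0.01 [ 0.372 -0.244  0.01 ] [335. 419.]
-1 0.02 [ 0.372 -0.244  0.02 ] [338. 401.]
-1 0.04 [ 0.372 -0.244  0.04 ] [344. 364.]
1 0 [ 0.397 -0.336  0.   ] [375. 280.]
1 0.01 [ 0.397 -0.336  0.01 ] [378. 262.]
1 0.02 [ 0.397 -0.336  0.02 ] [380. 244.]
1 0.04 [ 0.397 -0.336  0.04 ] [386. 207.]
[[283.0, 289.0], [279.0, 332.0], [321.0, 368.0], [386.0, 375.0], [433.0, 349.0], [435.0, 306.0], [392.0, 271.0], [330.0, 264.0]]
[0.05 0.65 0.94]
```

```bash
python3 - <<'E'
from h import *
c=vision.camera("top"); s=vision.camera("side")
for z in (0.01,.03,.05,.08,.12): print(z,px2w(c,[(313.5,232)],z).round(3), px2w(s,[(270+345/8,130+360/8)],z).round(3))
im=s["image"][110:190,290:350,::-1].astype(float); im=np.clip(im*2.5,0,255).astype(np.uint8)
cv2.imwrite("pics/e3.png",cv2.resize(im,None,fx=9,fy=7.5,interpolation=cv2.INTER_CUBIC))
E
```

```text
0.01 [[ 0.362 -0.226  0.01 ]] [[ 0.381 -0.275  0.01 ]]
0.03 [[ 0.362 -0.224  0.03 ]] [[ 0.374 -0.255  0.03 ]]
0.05 [[ 0.363 -0.222  0.05 ]] [[ 0.367 -0.235  0.05 ]]
0.08 [[ 0.363 -0.219  0.08 ]] [[ 0.356 -0.205  0.08 ]]
0.12 [[ 0.364 -0.215  0.12 ]] [[ 0.342 -0.165  0.12 ]]
```

View pics/e3.png

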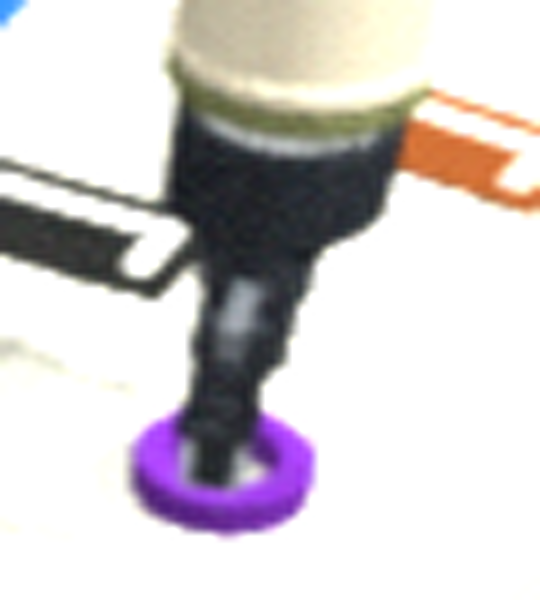

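```bash
python3 - <<'E'
from h import *
from scipy.spatial.transform import Rotation as R
s=vision.camera("side"); o=bot.get_obs(); M=R.from_quat(o["orientation"]).as_matrix()
im=s["image"][:,:,::-1].copy(); im=np.clip(im.astype(float)*1.8,0,255).astype(np.uint8)
b=cv2.resize(im[90:190,270:370],None,fx=6,fy=6,interpolation=cv2.INTER_CUBIC)
def dot(p,col):
    q=((w2px(s,p)[0]-[270,90])*6+2.5); cv2.circle(b,tuple(int(v) for v in q),3,col,-1)
p0=o["ee_pos"]
for k in (.065,.10,.15):
    for sx in(-.5,.5):
        for sz in (-.5,.5): dot(p0-M[:,1]*k+M[:,0]*.085*sx+M[:,2]*.076*sz,(0,0,255))
for d,col in ((.008,(0,255,0)),(-.005,(255,255,0)),(-.03,(255,0,255))):
  for e in (.0425,.057):
    for sz in (-.011,.011):
      dot(p0+M[:,1]*d-M[:,0]*e+M[:,2]*sz,col)
cv2.imwrite("pics/e4.png",b)
E
```

```text
(no output)
```

View pics/e4.png

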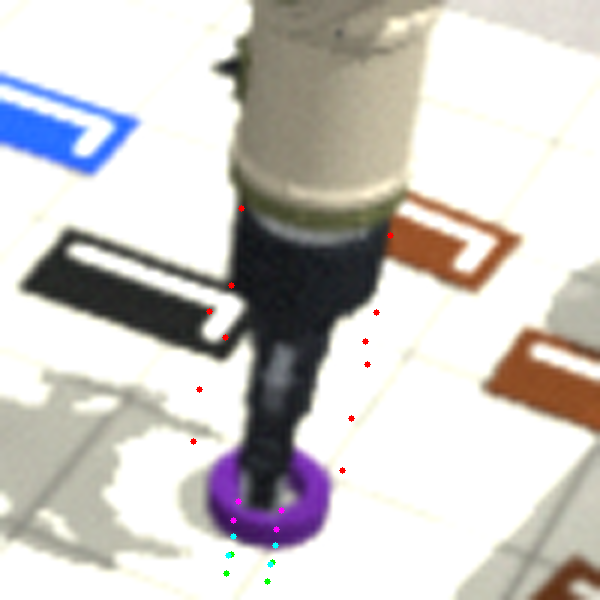

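```bash
python3 - <<'E'
from h import *
from scipy.spatial.transform import Rotation as R
s=vision.camera("side"); t=vision.camera("top"); o=bot.get_obs(); M=R.from_quat(o["orientation"]).as_matrix()
print("jar top in side",w2px(s,[[.718,-.358,.062]]),"mug",w2px(s,[[.7185,.343,.065]]))
def ov(c,img,p0,u0,v0,w,h,k,name):
    b=np.clip(cv2.resize(img[v0:v0+h,u0:u0+w],None,fx=k,fy=k,interpolation=cv2.INTER_CUBIC).astype(float)*1.6,0,255).astype(np.uint8)
    def dot(p,col):
        q=((w2px(c,p)[0]-[u0,v0])*k+k/2); cv2.circle(b,tuple(int(v) for v in q),3,col,-1)
    for kk in (.065,.10,.15):
        for sx in(-.5,.5):
            for sz in (-.5,.5): dot(p0-M[:,1]*kk+M[:,0]*.085*sx+M[:,2]*.076*sz,(0,0,255))
    for d,col in ((.008,(0,255,0)),(-.03,(255,0,255))):
        for sg in (-1,1):
            for e in (.0425,.057):
                for sz in (-.011,.011): dot(p0+M[:,1]*d-sg*M[:,0]*e+M[:,2]*sz,col)
    return b
a=ov(s,cv2.imread("pics/raw_side0.png"),np.array([.1616,-.6033,.2102]),390,0,120,110,5,"")
b=ov(t,t["image"][:,:,::-1],o["ee_pos"],290,170,110,90,5,"")
cv2.imwrite("pics/f1.png",a);cv2.imwrite("pics/f2.png",b)
a=ov(t,cv2.imread("pics/raw_top0.png"),np.array([.1616,-.6033,.2102]),422,280,90,90,6,"");cv2.imwrite("pics/f3.png",a)
E
```

```text
jar top in side [[237.32834906 115.26621819]] mug [[ 89.06175622 256.00495327]]
```

View pics/f1.png

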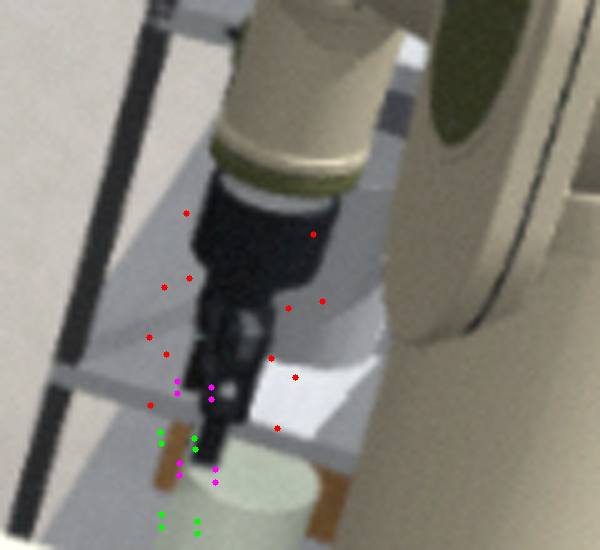

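View pics/f2.png

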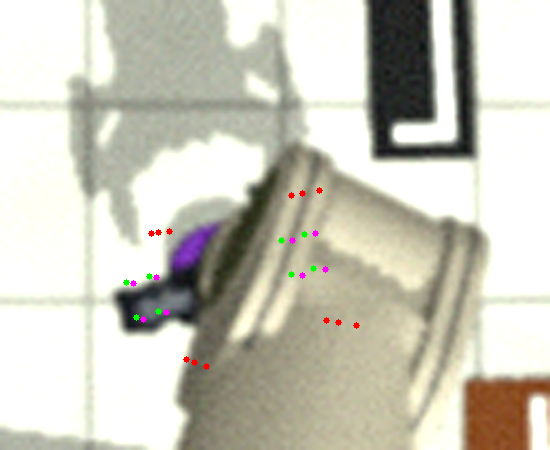

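View pics/f3.png

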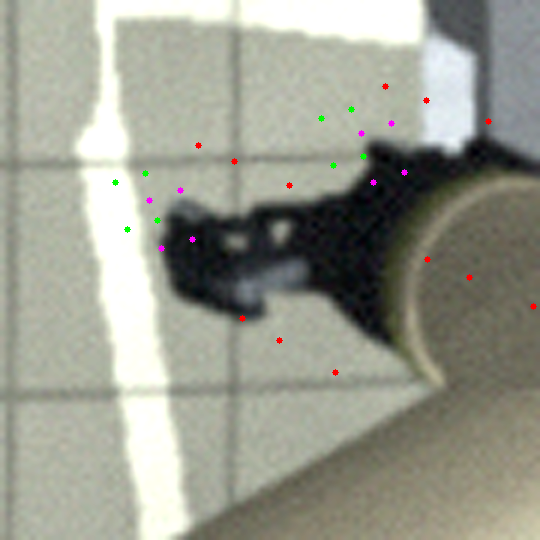

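```bash
python3 -m creep '{"linear":[[0,0,30],[0,0,60],[0,0,90],[0,0,90],[0,0,90],[0,0,90],[0,0,90],[0,0,90]],"rot":[[0,0,0],[0,0,0],[0,0,0],[0,0,0],[0,0,0],[0,0,0],[0,0,0],[0,0,0]],"gripper":[85,85,85,0,0,0,0,0]}' 40
python3 - <<'E'
from h import *
c=vision.camera("top"); print(px2w(c,np.array([(317,491),(433,491)])/1.5625,.0)); c["image"]=np.clip(c["image"]*1.8,0,255).astype(np.uint8);crop(c,290,170,110,80,"g1",7)
c=vision.camera("side"); c["image"]=np.clip(c["image"]*1.8,0,255).astype(np.uint8);crop(c,280,90,90,100,"g2",6)
E
```

```text
time_s: 2.75
ee_pos: [0.3831, -0.2889, 0.0991]
orientation: [0.561, -0.431, 0.43, -0.561]
force: [0.5, -0.2, 0.4]
grip_width: 0.0254
[[ 0.10785135  0.11387809  0.        ]
 [ 0.10906835 -0.11492188  0.        ]]
```

View pics/g1.png

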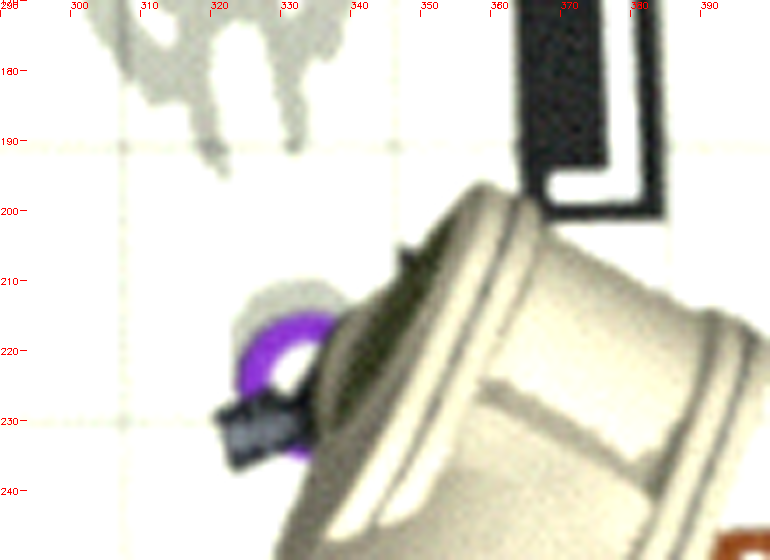

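View pics/g2.png

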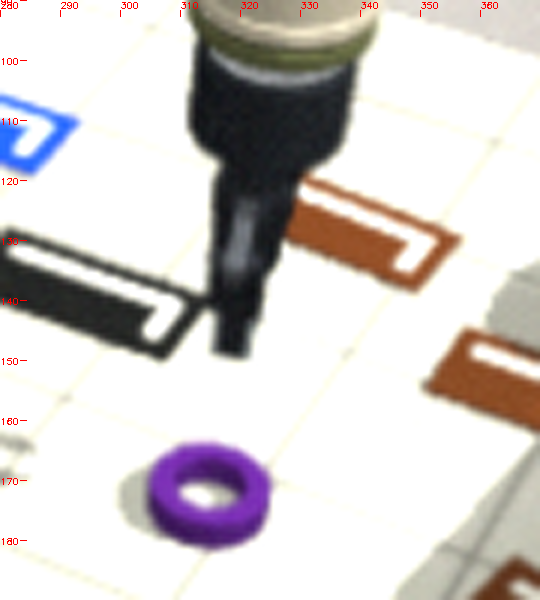

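```bash
python3 - <<'E'
from h import *
s=vision.camera("side")
print(w2px(s,[[.378,-.270,.092]]))
for z in (.08,.09,.10,.11,.12,.13,.14):print(z,px2w(s,[(318.2,148.4)],z).round(3))
t=vision.camera("top")
print(w2px(t,[[.378,-.270,.092]]))
E
```

```text
[[316.25123233 156.87130082]]
0.08 [[ 0.394 -0.323  0.08 ]]
0.09 [[ 0.39  -0.311  0.09 ]]
0.1 [[ 0.386 -0.3    0.1  ]]
0.11 [[ 0.382 -0.289  0.11 ]]
0.12 [[ 0.379 -0.277  0.12 ]]
0.13 [[ 0.375 -0.266  0.13 ]]
0.14 [[ 0.371 -0.255  0.14 ]]
[[331.53391842 226.96396983]]
```

```bash
python3 -m creep '{"linear":[[40,30,0],[80,60,0],[87,69,-20],[87,69,-50],[87,69,-70],[87,69,-80],[87,69,-80],[87,69,-80]],"rot":[[0,0,0],[0,0,0],[0,0,0],[0,0,0],[0,0,0],[0,0,0],[0,0,0],[0,0,0]],"gripper":[0,0,0,0,0,0,0,0]}' 40
python3 - <<'E'
from h import *
c=vision.camera("top");  c["image"]=np.clip(c["image"]*1.6,0,255).astype(np.uint8);crop(c,270,140,110,80,"i1",7)
c=vision.camera("side"); c["image"]=np.clip(c["image"]*1.6,0,255).astype(np.uint8);crop(c,250,90,90,90,"i2",6)
E
```

```text
time_s: 3.62
ee_pos: [0.4704, -0.2204, 0.02]
orientation: [0.561, -0.431, 0.431, -0.561]
force: [0.4, -1.0, 0.9]
grip_width: 0.0001
```

View pics/i1.png

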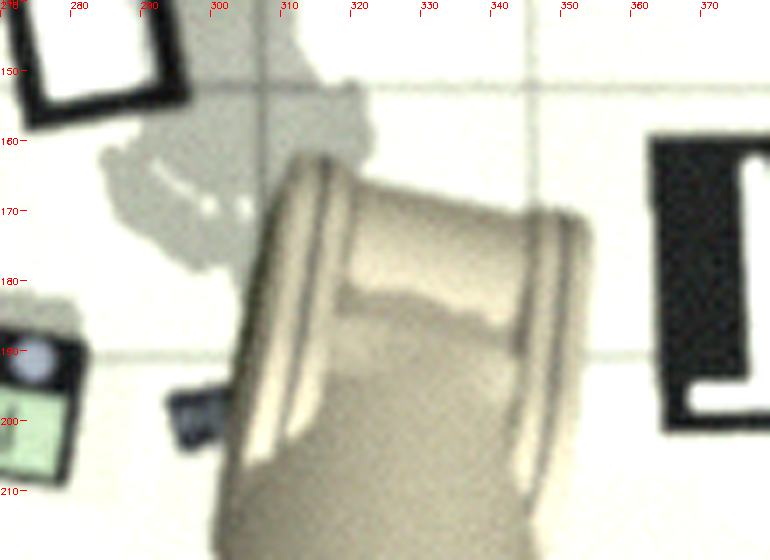

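View pics/i2.png

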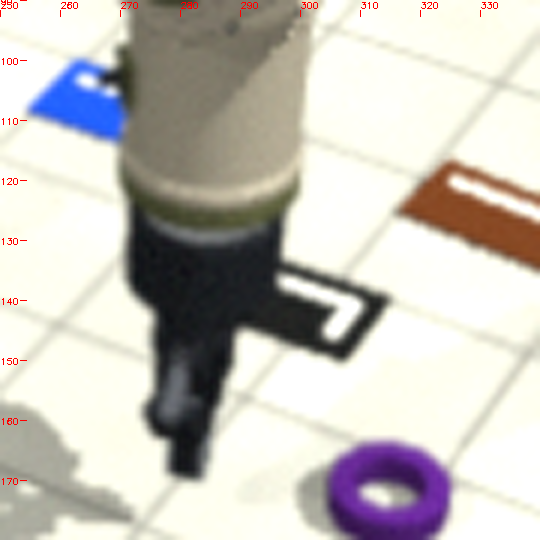

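```bash
python3 - <<'E'
from h import *
s=vision.camera("side"); t=vision.camera("top")
print(w2px(s,[[.4704,-.2204,.012],[.4704,-.2204,.042]]))
for z in (0.,.01,.02,.03,.04,.05):print(z,px2w(s,[(280.6,169.2)],z).round(3))
for z in (.03,.06,.09):print(z,px2w(t,[(296,200)],z).round(3))
E
```

```text
[[280.25566598 174.53664093]
 [280.76685046 167.60146824]]
0.0 [[ 0.487 -0.254  0.   ]]
0.01 [[ 0.482 -0.245  0.01 ]]
0.02 [[ 0.478 -0.235  0.02 ]]
0.03 [[ 0.473 -0.225  0.03 ]]
0.04 [[ 0.468 -0.216  0.04 ]]
0.05 [[ 0.464 -0.206  0.05 ]]
0.03 [[ 0.459 -0.172  0.03 ]]
0.06 [[ 0.457 -0.17   0.06 ]]
0.09 [[ 0.456 -0.168  0.09 ]]
```

```bash
python3 -m creep '{"linear":[[0,0,-2],[0,0,-4],[0,0,-6],[0,0,-8],[0,0,-8]],"rot":[[0,0,0],[0,0,0],[0,0,0],[0,0,0],[0,0,0]],"gripper":[0,0,0,0,0]}' 40
```

```text
time_s: 4.23
ee_pos: [0.4709, -0.2207, 0.0126]
orientation: [-0.561, 0.43, -0.431, 0.561]
force: [0.5, -0.6, 0.5]
grip_width: 0.0001
```

```bash
python3 -m creep '{"linear":[[0,0,-1],[0,0,-2],[0,0,-3],[0,0,-3]],"rot":[[0,0,0],[0,0,0],[0,0,0],[0,0,0]],"gripper":[0,0,0,0]}' 40
```

```text
time_s: 4.57
ee_pos: [0.4708, -0.2207, 0.0094]
orientation: [0.561, -0.43, 0.431, -0.561]
force: [0.3, 0.1, 0.5]
grip_width: 0.0003
```

```bash
python3 -m creep '{"linear":[[0,0,-1],[0,0,-2],[0,0,-3],[0,0,-3]],"rot":[[0,0,0],[0,0,0],[0,0,0],[0,0,0]],"gripper":[0,0,0,0]}' 40
```

```text
time_s: 4.9
ee_pos: [0.4707, -0.2206, 0.0061]
orientation: [0.561, -0.43, 0.431, -0.561]
force: [-0.3, 0.7, 0.1]
grip_width: -0.0
```

```bash
python3 -m creep '{"linear":[[0,0,-2],[0,0,-4],[0,0,-5],[0,0,-5]],"rot":[[0,0,0],[0,0,0],[0,0,0],[0,0,0]],"gripper":[0,0,0,0]}' 40
```

```text
time_s: 5.23
ee_pos: [0.4705, -0.2205, 0.0008]
orientation: [0.561, -0.43, 0.431, -0.561]
force: [-0.1, -0.3, 0.4]
grip_width: 0.0001
```

```bash
python3 -m creep '{"linear":[[0,0,-1],[0,0,-2],[0,0,-3],[0,0,-3]],"rot":[[0,0,0],[0,0,0],[0,0,0],[0,0,0]],"gripper":[0,0,0,0]}' 40
```

```text
time_s: 5.57
ee_pos: [0.4703, -0.2205, -0.0024]
orientation: [0.561, -0.43, 0.431, -0.561]
force: [0.2, 0.9, -0.1]
grip_width: -0.0001
```

```bash
python3 -m creep '{"linear":[[0,0,-1],[0,0,-2],[0,0,-3],[0,0,-3]],"rot":[[0,0,0],[0,0,0],[0,0,0],[0,0,0]],"gripper":[0,0,0,0]}' 40
python3 - <<'E'
from h import *
print(bot.get_obs())
c=vision.camera("side"); c["image"]=np.clip(c["image"]*1.6,0,255).astype(np.uint8);crop(c,250,90,90,90,"i3",6)
E
```

```text
time_s: 5.9
ee_pos: [0.4702, -0.2204, -0.0057]
orientation: [0.561, -0.431, 0.431, -0.561]
force: [-0.9, 0.7, 0.2]
grip_width: -0.0003
{'time_s': 5.9, 'joint_pos': array([ 0.69904469,  0.3709043 , -0.39853048,  1.93392897,  0.18527077,
        0.87185708, -1.10448984]), 'qd': array([ 0.00118983, -0.00221992, -0.00108246, -0.00134717, -0.00244885,
        0.00417218,  0.00130705]), 'joint_torque': array([-2.82738742e-02, -5.39372742e+01, -4.38060790e+00, -3.03410554e+01,
        3.44618177e-02, -6.05761120e-02, -1.56289403e-02]), 'ee_pos': array([ 0.47020553, -0.22036806, -0.00566571]), 'orientation': array([ 0.56096311, -0.43052987,  0.43071908, -0.5607544 ]), 'force': array([-0.88693573,  0.72966763,  0.20396978]), 'moment': array([ 0.00896834, -0.02886418, -0.0109637 ]), 'grip_width': -0.000299691864346285}
```

View pics/i3.png

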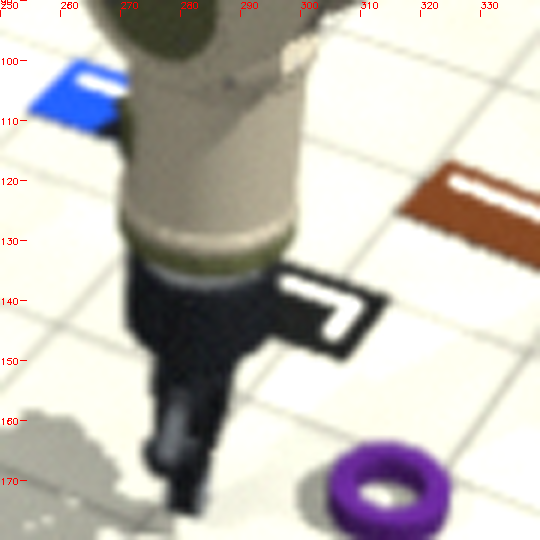

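```bash
python3 -m creep '{"linear":[[0,0,-2],[0,0,-3],[0,0,-4],[0,0,-4]],"rot":[[0,0,0],[0,0,0],[0,0,0],[0,0,0]],"gripper":[0,0,0,0]}' 40
```

```text
time_s: 6.28
ee_pos: [0.4701, -0.2203, -0.0098]
orientation: [0.561, -0.431, 0.431, -0.561]
force: [0.5, -0.2, 0.1]
grip_width: -0.0002
```

```bash
python3 -m creep '{"linear":[[0,0,-1],[0,0,-2],[0,0,-2]],"rot":[[0,0,0],[0,0,0],[0,0,0]],"gripper":[0,0,0]}' 40
```

```text
time_s: 6.53
ee_pos: [0.47, -0.2203, -0.012]
orientation: [0.561, -0.431, 0.431, -0.561]
force: [0.2, -0.4, -0.0]
grip_width: -0.0006
```

```bash
python3 -m creep '{"linear":[[0,0,-1],[0,0,-2],[0,0,-2]],"rot":[[0,0,0],[0,0,0],[0,0,0]],"gripper":[0,0,0]}' 40
```

```text
time_s: 6.78
ee_pos: [0.4698, -0.2202, -0.0142]
orientation: [0.561, -0.431, 0.43, -0.561]
force: [-0.6, -0.0, 0.1]
grip_width: -0.0003
```

```bash
python3 -m creep '{"linear":[[0,0,-1],[0,0,-2],[0,0,-2]],"rot":[[0,0,0],[0,0,0],[0,0,0]],"gripper":[0,0,0]}' 40
```

```text
time_s: 7.03
ee_pos: [0.4697, -0.2202, -0.0165]
orientation: [0.561, -0.431, 0.43, -0.561]
force: [0.2, -0.4, -0.9]
grip_width: -0.0005
```

```bash
python3 -m creep '{"linear":[[0,0,-1],[0,0,-2],[0,0,-2]],"rot":[[0,0,0],[0,0,0],[0,0,0]],"gripper":[0,0,0]}' 40
python3 - <<'E'
from h import *
c=vision.camera("side"); c["image"]=np.clip(c["image"]*1.6,0,255).astype(np.uint8);crop(c,260,140,60,50,"i4",10)
E
```

```text
time_s: 7.28
ee_pos: [0.4696, -0.2201, -0.0187]
orientation: [0.561, -0.431, 0.43, -0.561]
force: [0.4, 0.1, -0.5]
grip_width: 0.0003
```

View pics/i4.png

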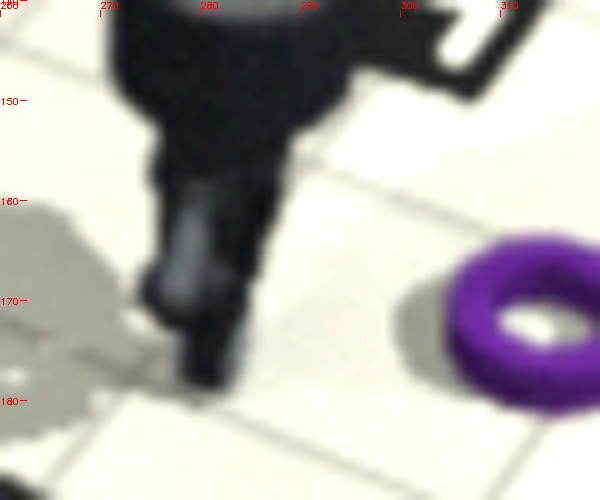

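```bash
python3 - <<'E'
from h import *
s=vision.camera("side")
for z in (0.,.005,.01):print(z,px2w(s,[(279.9,178.4)],z).round(4))
E
python3 -m creep '{"linear":[[0,0,-1],[0,0,-2],[0,0,-2]],"rot":[[0,0,0],[0,0,0],[0,0,0]],"gripper":[0,0,0]}' 40
```

```text
0.0 [[ 0.4683 -0.2155  0.    ]]
0.005 [[ 0.4661 -0.2109  0.005 ]]
0.01 [[ 0.4639 -0.2063  0.01  ]]
time_s: 7.63
ee_pos: [0.4698, -0.2202, -0.0202]
orientation: [0.561, -0.431, 0.43, -0.561]
force: [-2.9, 0.3, 6.6]
grip_width: 0.0001
```

```bash
python3 -m creep '{"linear":[[0,0,-1],[0,0,-2],[0,0,-2]],"rot":[[0,0,0],[0,0,0],[0,0,0]],"gripper":[0,0,0]}' 40
```

```text
time_s: 7.88
ee_pos: [0.4698, -0.2203, -0.0203]
orientation: [0.561, -0.431, 0.43, -0.56]
force: [-11.6, 4.8, 29.8]
grip_width: 0.0001
```

```bash
python3 -m creep '{"linear":[[0,0,-1],[0,0,-2],[0,0,-2]],"rot":[[0,0,0],[0,0,0],[0,0,0]],"gripper":[0,0,0]}' 40
```

```text
time_s: 8.13
ee_pos: [0.4698, -0.2203, -0.0203]
orientation: [0.562, -0.431, 0.43, -0.56]
force: [-11.3, 4.3, 31.3]
grip_width: -0.0001
```

```bash
python3 -m creep '{"linear":[[0,0,30],[-10,-8,60],[-45,-37,60],[-86,-69,60],[-86,-69,40],[-86,-69,10],[-86,-69,0],[-86,-69,0]],"rot":[[0,0,0],[0,0,0],[0,0,0],[0,0,0],[0,0,0],[0,0,0],[0,0,0],[0,0,0]],"gripper":[85,85,85,85,85,85,85,85]}' 40
python3 - <<'E'
from h import *
c=vision.camera("side"); c["image"]=np.clip(c["image"]*1.6,0,255).astype(np.uint8);crop(c,280,130,70,60,"j1",10)
E
```

```text
time_s: 8.8
ee_pos: [0.3824, -0.2879, -0.0224]
orientation: [0.562, -0.433, 0.429, -0.56]
force: [-1.3, 0.2, -0.2]
grip_width: 0.0852
```

View pics/j1.png

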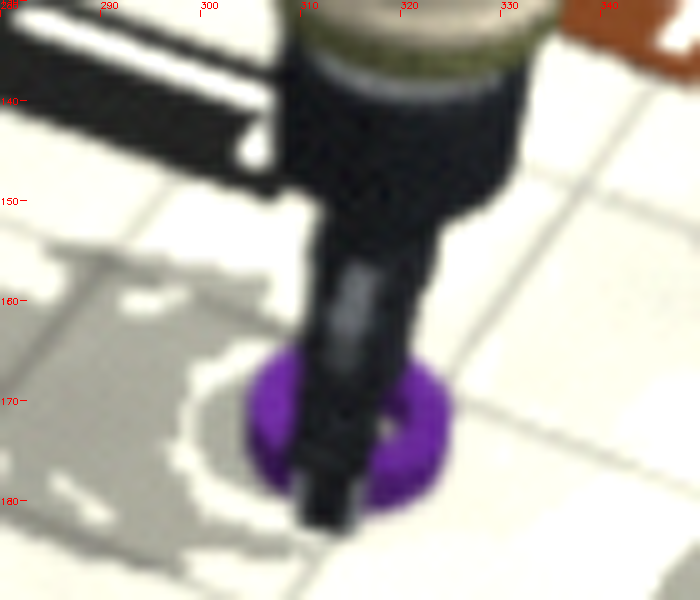

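```bash
python3 -m creep '{"linear":[[0,0,0],[0,0,0],[0,0,0],[0,0,0],[0,0,0],[0,0,0],[0,0,30],[0,0,60]],"rot":[[0,0,0],[0,0,0],[0,0,0],[0,0,0],[0,0,0],[0,0,0],[0,0,0],[0,0,0]],"gripper":[50,50,50,50,50,50,50,50]}' 40
python3 - <<'E'
from h import *
c=vision.camera("side"); c["image"]=np.clip(c["image"]*1.6,0,255).astype(np.uint8);crop(c,270,100,80,80,"j2",7)
E
```

```text
time_s: 9.52
ee_pos: [0.3835, -0.287, 0.0398]
orientation: [0.562, -0.432, 0.428, -0.561]
force: [0.2, -1.4, -0.6]
grip_width: 0.0643
```

View pics/j2.png

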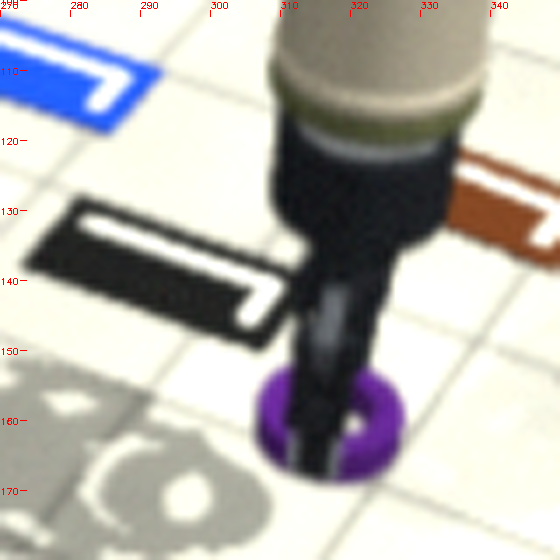

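```bash
python3 -m creep '{"linear":[[21,34,20],[42,68,40],[63,102,40],[84,136,40],[105,170,40],[126,204,40],[147,238,40],[168,272,40]],"rot":[[0,0,0],[0,0,0],[0,0,0],[0,0,0],[0,0,0],[0,0,0],[0,0,0],[0,0,0]],"gripper":[50,50,50,50,50,50,50,50]}' 40
```

```text
time_s: 10.23
ee_pos: [0.5564, -0.0149, 0.0875]
orientation: [0.562, -0.428, 0.432, -0.561]
force: [-0.0, -0.5, -0.7]
grip_width: 0.0644
```

```bash
python3 -m creep '{"linear":[[20,34,0],[40,68,0],[60,102,0],[80,136,-10],[91,154,-30],[91,154,-50],[91,154,-60],[91,154,-60]],"rot":[[0,0,0],[0,0,0],[0,0,0],[0,0,0],[0,0,0],[0,0,0],[0,0,0],[0,0,0]],"gripper":[50,50,50,50,50,50,50,50]}' 40
python3 - <<'E'
from h import *
c=vision.camera("side"); c["image"]=np.clip(c["image"]*1.6,0,255).astype(np.uint8);crop(c,120,170,90,80,"k1",7)
c=vision.camera("top"); c["image"]=np.clip(c["image"]*1.6,0,255).astype(np.uint8);crop(c,150,100,90,80,"k2",7)
E
```

```text
time_s: 10.9
ee_pos: [0.6459, 0.1386, 0.0254]
orientation: [0.563, -0.429, 0.431, -0.56]
force: [-0.4, -1.6, 0.5]
grip_width: 0.0641
```

View pics/k1.png

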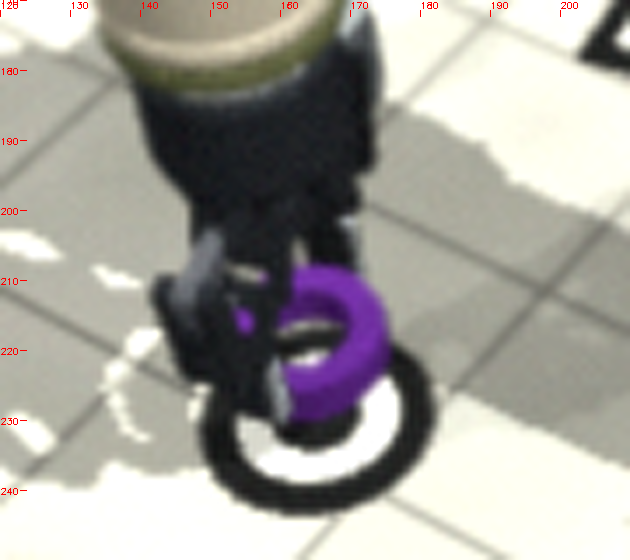

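View pics/k2.png

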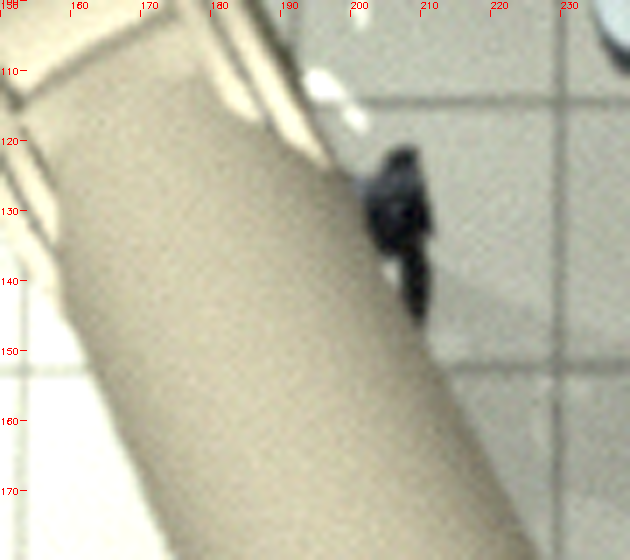

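```bash
cat >> h.py <<'E'
def circ(x,y,z,r,n=24):
    a=np.linspace(0,2*np.pi,n,endpoint=False); return np.c_[x+r*np.cos(a),y+r*np.sin(a),np.full(n,z)]
def overlay(c,P_list,u0,v0,w,h,k,name,gain=1.6):
    b=np.clip(cv2.resize(c["image"][v0:v0+h,u0:u0+w,::-1],None,fx=k,fy=k,interpolation=cv2.INTER_CUBIC).astype(float)*gain,0,255).astype(np.uint8)
    for P,col in P_list:
        for q in w2px(c,P): cv2.circle(b,tuple(int(round(v)) for v in (q-[u0,v0])*k+k/2),2,col,-1)
    cv2.imwrite(f"pics/{name}.png",b)
E
python3 - <<'E'
from h import *
s=vision.camera("side")
overlay(s,[(circ(.646,.1385,.048,.033),(0,255,0)),(circ(.646,.1385,.068,.033),(0,0,255)),(circ(.648,.138,.003,.033),(255,255,0))],120,170,90,80,8,"k3")
E
```

```text
(no output)
```

View pics/k3.png

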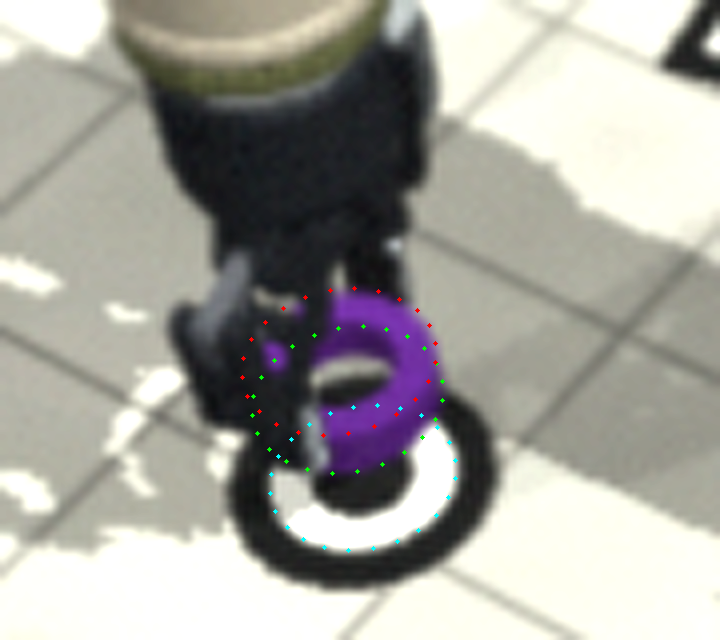

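```bash
python3 -m creep '{"linear":[[2,0,-20],[2,0,-35],[2,0,-40],[2,0,-44],[2,0,-44],[2,0,-44],[2,0,-44],[2,0,-44]],"rot":[[0,0,0],[0,0,0],[0,0,0],[0,0,0],[0,0,0],[0,0,0],[0,0,0],[0,0,0]],"gripper":[50,50,50,50,50,50,85,85]}' 40
python3 -m creep '{"linear":[[0,0,0],[0,0,0],[0,0,30],[0,0,60],[0,0,90],[0,0,100],[-20,-10,100],[-40,-20,100]],"rot":[[0,0,0],[0,0,0],[0,0,0],[0,0,0],[0,0,0],[0,0,0],[0,0,0],[0,0,0]],"gripper":[85,85,85,85,85,85,85,85]}' 40
```

```text
time_s: 11.72
ee_pos: [0.6506, 0.1384, -0.0141]
orientation: [-0.561, 0.428, -0.433, 0.562]
force: [0.4, -0.8, -1.0]
grip_width: 0.0847
time_s: 12.38
ee_pos: [0.6108, 0.1191, 0.0867]
orientation: [-0.56, 0.427, -0.433, 0.562]
force: [-0.1, -0.1, -0.1]
grip_width: 0.0849
```

```bash
python3 -m creep '{"linear":[[-40,-6,0],[-80,-12,0],[-120,-16,-20],[-134,-18,-50],[-134,-18,-75],[-134,-18,-85],[-134,-18,-85],[-134,-18,-85]],"rot":[[0,0,0],[0,0,0],[0,0,0],[0,0,0],[0,0,0],[0,0,0],[0,0,0],[0,0,0]],"gripper":[85,85,85,85,85,85,85,85]}' 40
python3 - <<'E'
from h import *
s=vision.camera("side")
overlay(s,[(circ(.648,.138,.003,.033),(255,255,0)),(circ(.648,.138,.023,.033),(0,0,255))],120,170,140,100,5,"l1")
E
```

```text
time_s: 13.05
ee_pos: [0.4775, 0.1016, 0.0022]
orientation: [-0.56, 0.427, -0.433, 0.563]
force: [-0.1, -0.2, 0.3]
grip_width: 0.0851
```

View pics/l1.png

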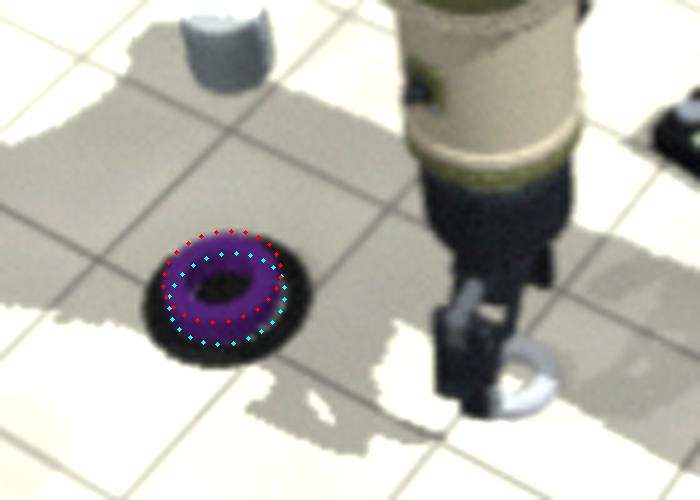

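```bash
python3 -m creep '{"linear":[[0,0,-12],[0,0,-20],[0,0,-23],[0,0,-23],[0,0,-23],[0,0,-23],[0,0,-23],[0,0,-23]],"rot":[[0,0,0],[0,0,0],[0,0,0],[0,0,0],[0,0,0],[0,0,0],[0,0,0],[0,0,0]],"gripper":[85,85,85,85,35,35,35,35]}' 60
python3 -m creep '{"linear":[[0,0,0],[0,0,0],[0,0,0],[0,0,10],[0,0,30],[0,0,60],[0,0,60],[0,0,60]],"rot":[[0,0,0],[0,0,0],[0,0,0],[0,0,0],[0,0,0],[0,0,0],[0,0,0],[0,0,0]],"gripper":[35,35,35,35,35,35,35,35]}' 60
python3 - <<'E'
from h import *
s=vision.camera("side")
P=bot.get_obs()["ee_pos"]; print(P)
overlay(s,[(circ(P[0],P[1],P[2]+.021,.026),(255,255,0)),(circ(.386,.2925,.003,.026),(0,0,255))],160,190,120,120,5,"l2")
E
```

```text
time_s: 13.77
ee_pos: [0.4785, 0.1017, -0.0192]
orientation: [-0.56, 0.426, -0.433, 0.563]
force: [-5.7, -1.6, 12.5]
grip_width: 0.049
time_s: 14.43
ee_pos: [0.4798, 0.1019, 0.0427]
orientation: [-0.559, 0.425, -0.434, 0.564]
force: [-0.8, 0.5, -1.5]
grip_width: 0.0483
[0.47879021 0.10160062 0.04139558]
```

View pics/l2.png

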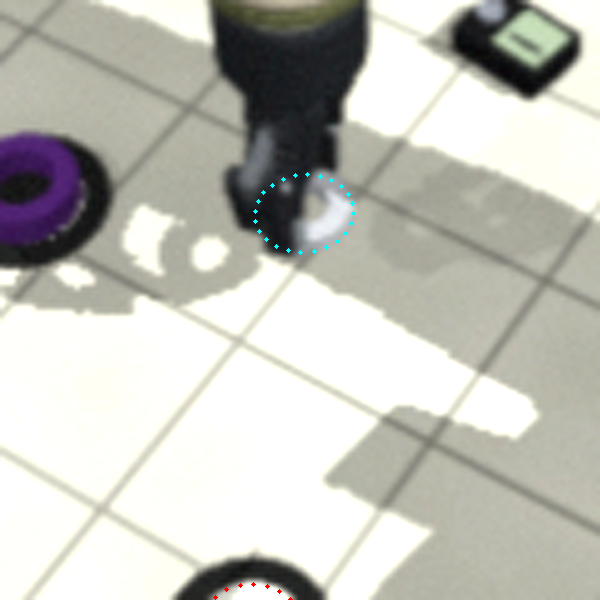

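```bash
python3 -m creep '{"linear":[[-15,32,10],[-30,64,10],[-45,96,10],[-60,128,10],[-75,160,10],[-91,191,10],[-91,191,-10],[-91,191,-25]],"rot":[[0,0,0],[0,0,0],[0,0,0],[0,0,0],[0,0,0],[0,0,0],[0,0,0],[0,0,0]],"gripper":[35,35,35,35,35,35,35,35]}' 60
python3 - <<'E'
from h import *
s=vision.camera("side")
P=bot.get_obs()["ee_pos"]; print(P)
overlay(s,[(circ(P[0],P[1],P[2]+.030,.026),(255,255,0)),(circ(.386,.2925,.003,.026),(0,0,255))],160,250,120,120,5,"l3")
E
```

```text
time_s: 15.15
ee_pos: [0.386, 0.2946, 0.0153]
orientation: [-0.561, 0.425, -0.432, 0.564]
force: [1.3, -1.3, -1.7]
grip_width: 0.0483
[0.38505745 0.29194561 0.01235347]
```

View pics/l3.png

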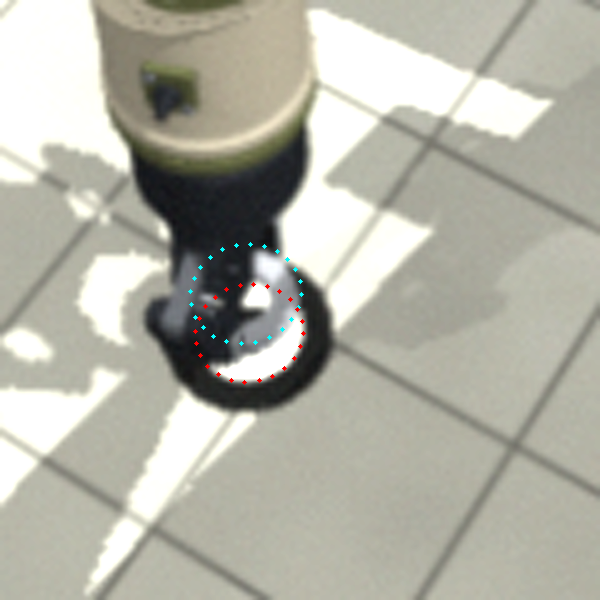

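```bash
python3 -m creep '{"linear":[[2,0,-12],[2,0,-20],[2,0,-25],[2,0,-28],[2,0,-28],[2,0,-28],[2,0,-28],[2,0,-28]],"rot":[[0,0,0],[0,0,0],[0,0,0],[0,0,0],[0,0,0],[0,0,0],[0,0,0],[0,0,0]],"gripper":[35,35,35,35,35,85,85,85]}' 60
python3 -m creep '{"linear":[[0,0,0],[0,0,0],[0,0,30],[0,0,60],[20,20,90],[50,50,100],[80,80,100],[100,100,100]],"rot":[[0,0,0],[0,0,0],[0,0,0],[0,0,0],[0,0,0],[0,0,0],[0,0,0],[0,0,0]],"gripper":[85,85,85,85,85,85,85,85]}' 60
python3 - <<'E'
from h import *
s=vision.camera("side")
P=bot.get_obs()["ee_pos"]; print(P)
overlay(s,[(circ(.386,.2925,.003,.026),(0,0,255)),(circ(.386,.2925,.014,.026),(0,255,0)),([[.519,.413,.01]],(0,0,255))],60,230,180,120,4,"l4")
E
```

```text
time_s: 15.87
ee_pos: [0.3875, 0.2921, -0.0152]
orientation: [-0.562, 0.426, -0.433, 0.562]
force: [0.9, -0.7, 0.1]
grip_width: 0.0823
time_s: 16.53
ee_pos: [0.4904, 0.3937, 0.086]
orientation: [-0.56, 0.426, -0.434, 0.563]
force: [-0.1, -0.3, 0.5]
grip_width: 0.0849
[0.49205534 0.39642629 0.08468162]
```

View pics/l4.png

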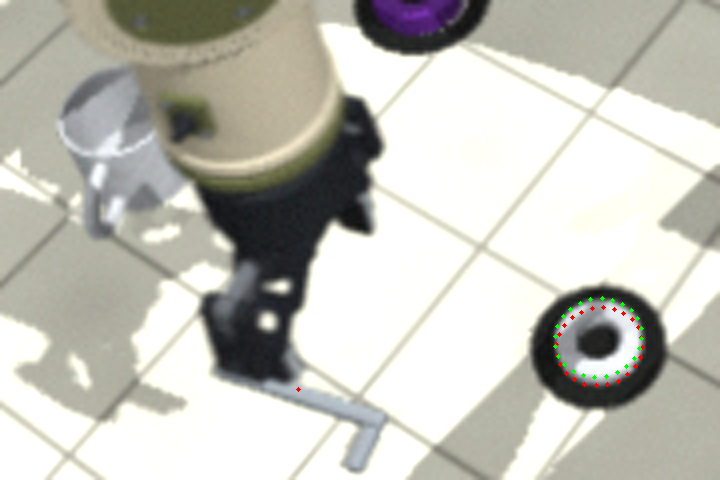

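```bash
python3 -m creep '{"linear":[[14,8,-20],[27,17,-45],[27,17,-65],[27,17,-80],[27,17,-80],[27,17,-80]],"rot":[[0,0,-1.5],[0,0,-1.5],[0,0,-1.5],[0,0,-1.5],[0,0,-1.5],[0,0,-1.5]],"gripper":[50,50,50,50,50,50]}' 60
python3 - <<'E'
from h import *
s=vision.camera("side")
P=bot.get_obs(); print(P["ee_pos"],P["grip_width"])
overlay(s,[([[.519,.413,.01]],(0,0,255))],70,280,110,90,7,"l5")
E
```

```text
time_s: 17.08
ee_pos: [0.5184, 0.4131, 0.0045]
orientation: [-0.555, 0.434, -0.44, 0.557]
force: [-0.6, 0.1, 0.2]
grip_width: 0.0502
[0.51905407 0.41366251 0.0057604 ] 0.04959097761129089
```

View pics/l5.png

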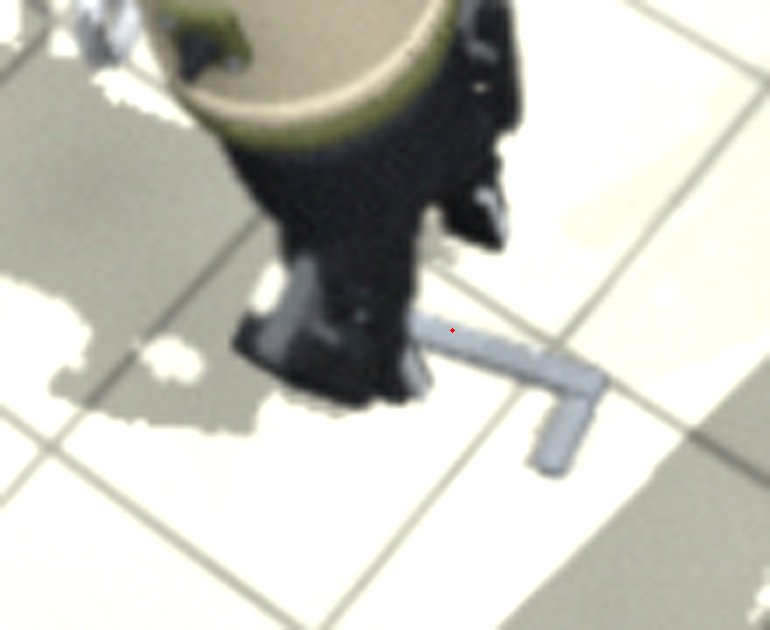

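```bash
python3 -m creep '{"linear":[[0,0,-10],[0,0,-18],[0,0,-23],[0,0,-23],[0,0,-23],[0,0,-23],[0,0,-23],[0,0,-23]],"rot":[[0,0,0],[0,0,0],[0,0,0],[0,0,0],[0,0,0],[0,0,0],[0,0,0],[0,0,0]],"gripper":[50,50,50,30,0,0,0,0]}' 60
python3 - <<'E'
from h import *
s=vision.camera("side")
P=bot.get_obs(); print(P["ee_pos"],P["grip_width"])
overlay(s,[([[.519,.413,.01]],(0,0,255))],70,280,110,90,7,"l6")
E
```

```text
time_s: 17.8
ee_pos: [0.5193, 0.4139, -0.0167]
orientation: [-0.554, 0.434, -0.44, 0.558]
force: [0.0, -0.5, 3.6]
grip_width: 0.0076
[ 0.51926824  0.41397385 -0.01672799] 0.007581225269640418
```

View pics/l6.png

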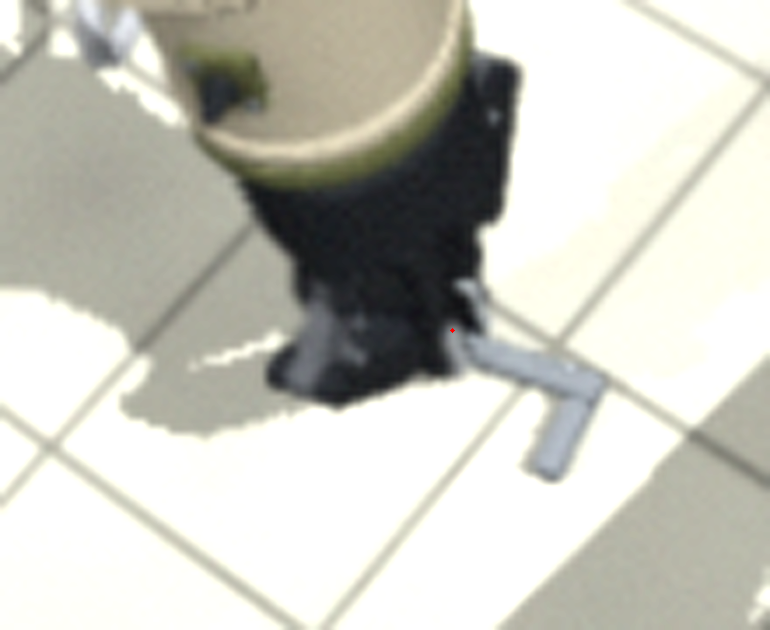

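```bash
python3 -m creep '{"linear":[[0,0,20],[0,0,45],[0,0,70],[0,-30,90],[0,-70,100],[0,-70,100]],"rot":[[0,0,0],[0,0,0],[0,0,0],[0,0,0],[0,0,0],[0,0,0]],"gripper":[0,0,0,0,0,0]}' 60
python3 - <<'E'
from h import *
from scipy.spatial.transform import Rotation as R
P=bot.get_obs(); M=R.from_quat(P["orientation"]).as_matrix(); print(P["ee_pos"],P["grip_width"],M.round(3),np.degrees(np.arctan2(M[1,0],M[0,0])))
s=vision.camera("side"); x,y,z=P["ee_pos"]; a=np.arctan2(M[1,0],M[0,0])+np.pi/2
zt=z+.0167+.01
L=boxw((x,y,a),zt,[(-.055,-.005),(.055,-.005),(.055,.005),(-.045,.005),(-.045,.033),(-.055,.033)])
overlay(s,[(L,(0,0,255))],60,220,120,110,6,"m1")
t=vision.camera("top");overlay(t,[(L,(0,0,255))],80,130,100,90,6,"m2")
E
```

```text
time_s: 18.35
ee_pos: [0.523, 0.3367, 0.0854]
orientation: [-0.552, 0.434, -0.444, 0.556]
force: [2.7, -1.0, -1.1]
grip_width: 0.0077
[0.5229901  0.33674018 0.08541802] 0.007748587647375188 [[ 0.229  0.015  0.973]
 [-0.973 -0.004  0.229]
 [ 0.007 -1.     0.013]] -76.7498173582119
```

View pics/m1.png

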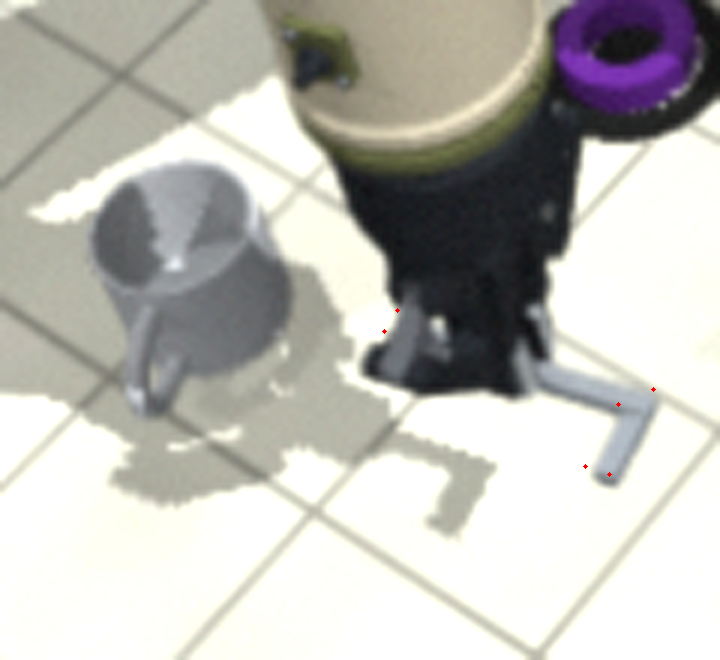

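View pics/m2.png

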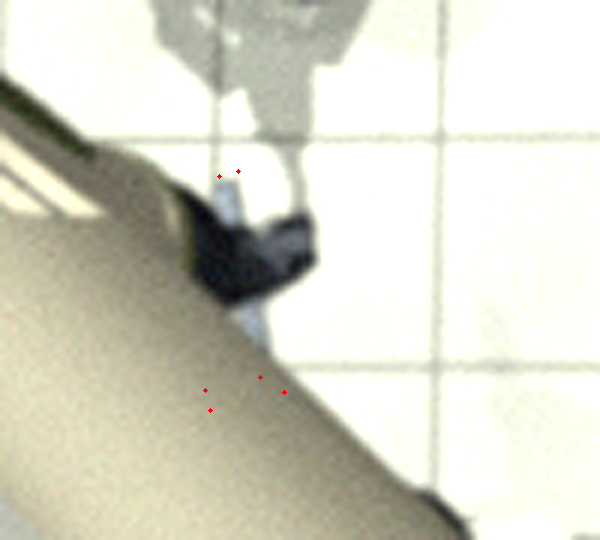

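```bash
python3 -m creep '{"linear":[[0,-40,0],[0,-80,0],[0,-120,0],[0,-160,0],[0,-200,0],[0,-240,0],[0,-280,0],[0,-320,0]],"rot":[[0,0,0],[0,0,0],[0,0,0],[0,0,0],[0,0,0],[0,0,0],[0,0,0],[0,0,0]],"gripper":[0,0,0,0,0,0,0,0]}' 60
```

```text
time_s: 19.12
ee_pos: [0.5203, 0.0212, 0.0838]
orientation: [-0.553, 0.434, -0.441, 0.558]
force: [0.7, -0.6, -0.5]
grip_width: 0.0075
```

```bash
python3 -m creep '{"linear":[[0,-40,0],[0,-80,0],[0,-120,0],[0,-160,0],[0,-200,0],[0,-240,0],[0,-280,0],[0,-320,0]],"rot":[[0,0,0],[0,0,0],[0,0,-2],[0,0,-5],[0,0,-7],[0,0,-9],[0,0,-12],[0,0,-12.3]],"gripper":[0,0,0,0,0,0,0,0]}' 60
```

```text
time_s: 19.78
ee_pos: [0.5208, -0.2996, 0.0835]
orientation: [-0.503, 0.491, -0.498, 0.507]
force: [1.7, 0.2, -0.3]
grip_width: 0.0075
```

```bash
python3 -m creep '{"linear":[[1,-40,0],[2,-80,0],[4,-120,-10],[4,-130,-30],[4,-130,-50],[4,-130,-60],[4,-130,-60],[4,-130,-60]],"rot":[[0,0,0],[0,0,0],[0,0,0],[0,0,0],[0,0,0],[0,0,0],[0,0,0],[0,0,0]],"gripper":[0,0,0,0,0,0,0,0]}' 60
python3 - <<'E'
from h import *
from scipy.spatial.transform import Rotation as R
P=bot.get_obs(); M=R.from_quat(P["orientation"]).as_matrix(); print(P["ee_pos"],P["grip_width"],M.round(3),np.degrees(np.arctan2(M[1,0],M[0,0])))
s=vision.camera("side"); x,y,z=P["ee_pos"]; a=np.arctan2(M[1,0],M[0,0])+np.pi/2
zt=z+.0167+.01
Lp=[(-.055,-.005),(.055,-.005),(.055,.005),(-.045,.005),(-.045,.033),(-.055,.033)]
L=boxw((x,y,a),zt,Lp)
K=boxw((.5212,-.430,np.radians(1)),.003,Lp)
overlay(s,[(L,(0,0,255)),(K,(255,255,0))],260,90,80,80,7,"n1")
t=vision.camera("top");overlay(t,[(L,(0,0,255)),(K,(255,255,0))],340,140,80,80,7,"n2")
E
```

```text
time_s: 20.45
ee_pos: [0.5256, -0.4279, 0.0233]
orientation: [-0.503, 0.491, -0.497, 0.508]
force: [1.6, -1.0, 0.1]
grip_width: 0.0076
[ 0.52559995 -0.42785105  0.02329448] 0.007629355734338746 [[ 0.023  0.011  1.   ]
 [-1.    -0.001  0.023]
 [ 0.002 -1.     0.011]] -88.66281096892509
```

View pics/n1.png

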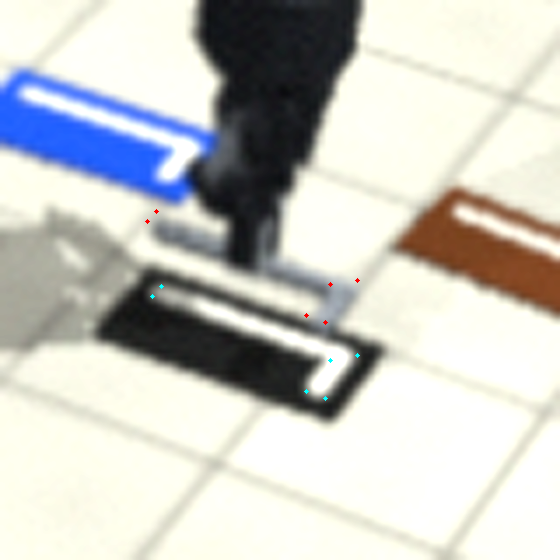

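View pics/n2.png

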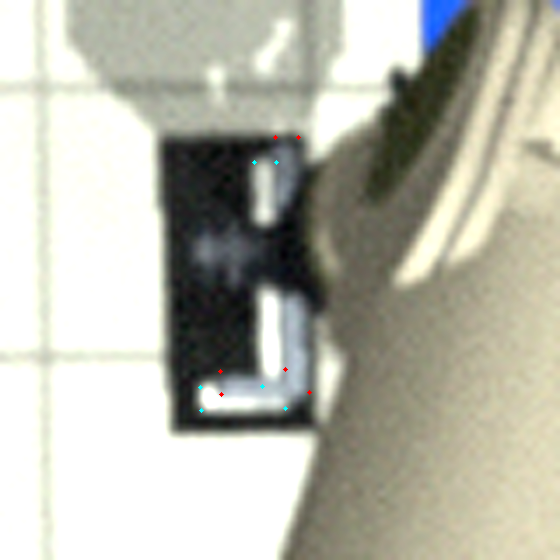

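```bash
python3 -m creep '{"linear":[[-2,-2,-10],[-2,-2,-18],[-2,-2,-22],[-2,-2,-22]],"rot":[[0,0,0],[0,0,0],[0,0,0],[0,0,0]],"gripper":[0,0,0,0]}' 60
python3 - <<'E'
from h import *
from scipy.spatial.transform import Rotation as R
P=bot.get_obs(); print(P["ee_pos"],P["force"])
s=vision.camera("side")
Lp=[(-.055,-.005),(.055,-.005),(.055,.005),(-.045,.005),(-.045,.033),(-.055,.033)]
K=boxw((.5212,-.430,np.radians(1)),.013,Lp)
overlay(s,[(K,(0,0,255))],260,90,80,80,7,"n3")
E
```

```text
time_s: 20.88
ee_pos: [0.5233, -0.4304, 0.0015]
orientation: [-0.503, 0.491, -0.498, 0.508]
force: [-0.0, -0.1, -0.6]
grip_width: 0.0078
[ 0.52327267 -0.43039068  0.00147012] [-0.02564748 -0.10902961 -0.58707551]
```

View pics/n3.png

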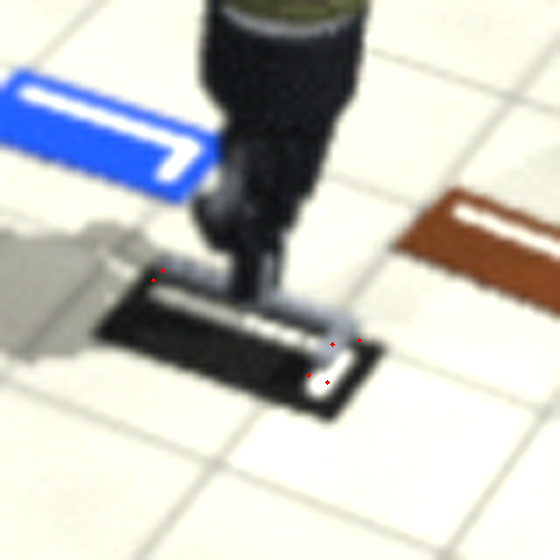

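```bash
python3 -m creep '{"linear":[[0,0,-3],[0,0,-6],[0,0,-6]],"rot":[[0,0,0],[0,0,0],[0,0,0]],"gripper":[0,0,0]}' 60
```

```text
time_s: 21.18
ee_pos: [0.5233, -0.4304, -0.0045]
orientation: [-0.503, 0.491, -0.498, 0.508]
force: [-0.1, -0.5, -1.2]
grip_width: 0.0077
```

```bash
python3 -m creep '{"linear":[[0,0,-1],[0,0,-2],[0,0,-2]],"rot":[[0,0,0],[0,0,0],[0,0,0]],"gripper":[0,0,0]}' 60
```

```text
time_s: 21.43
ee_pos: [0.5233, -0.4303, -0.0067]
orientation: [-0.503, 0.491, -0.498, 0.508]
force: [0.3, 0.5, -0.5]
grip_width: 0.008
```

```bash
python3 -m creep '{"linear":[[0,0,-1],[0,0,-2],[0,0,-2]],"rot":[[0,0,0],[0,0,0],[0,0,0]],"gripper":[0,0,0]}' 60
python3 - <<'E'
from h import *
P=bot.get_obs(); print(P["ee_pos"],P["force"])
s=vision.camera("side")
Lp=[(-.055,-.005),(.055,-.005),(.055,.005),(-.045,.005),(-.045,.033),(-.055,.033)]
K=boxw((.5212,-.430,np.radians(1)),.013,Lp)
overlay(s,[(K,(0,0,255))],260,90,80,80,7,"n4")
t=vision.camera("top");overlay(t,[(K,(0,0,255))],340,140,80,80,7,"n5")
E
```

```text
time_s: 21.68
ee_pos: [0.5232, -0.4303, -0.0089]
orientation: [-0.503, 0.491, -0.498, 0.508]
force: [0.4, -0.4, -0.3]
grip_width: 0.0076
[ 0.52318752 -0.4302883  -0.00888043] [ 0.37851191 -0.40497454 -0.30708829]
```

View pics/n4.png

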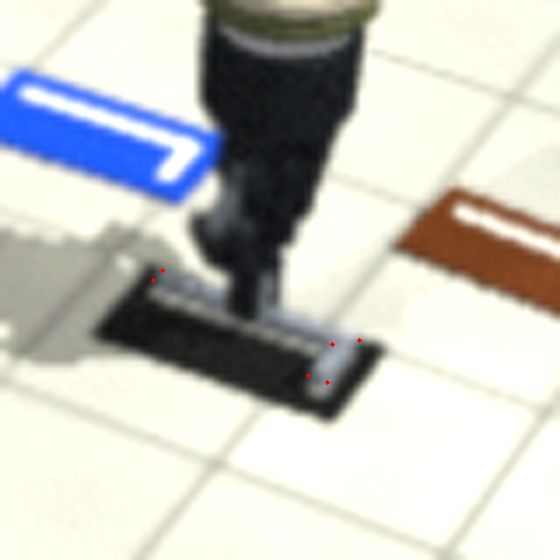

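View pics/n5.png

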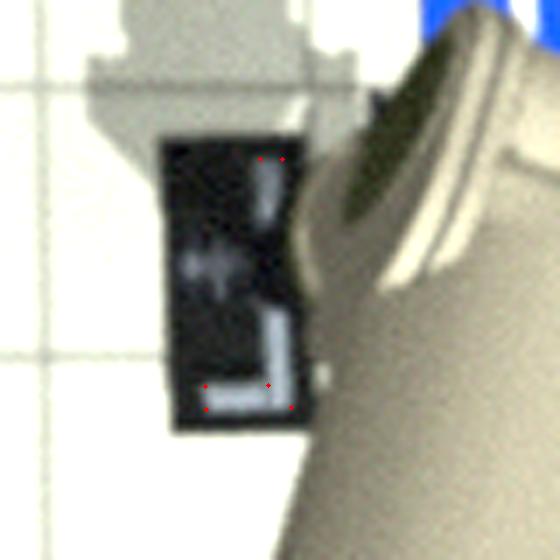

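```bash
python3 -m creep '{"linear":[[0,0,-1],[0,0,-2],[0,0,-2.5],[0,0,-2.5]],"rot":[[0,0,0],[0,0,0],[0,0,0],[0,0,0]],"gripper":[0,0,0,0]}' 60
```

```text
time_s: 22.12
ee_pos: [0.5231, -0.4302, -0.0115]
orientation: [-0.503, 0.491, -0.498, 0.508]
force: [0.3, 0.2, -0.3]
grip_width: 0.0075
```

```bash
python3 -m creep '{"linear":[[0,0,-1],[0,0,-2],[0,0,-2.5],[0,0,-2.5]],"rot":[[0,0,0],[0,0,0],[0,0,0],[0,0,0]],"gripper":[0,0,0,0]}' 60
```

```text
time_s: 22.45
ee_pos: [0.5231, -0.4303, -0.0137]
orientation: [-0.503, 0.491, -0.498, 0.508]
force: [-1.6, 1.1, 2.1]
grip_width: 0.0075
```

```bash
python3 -m creep '{"linear":[[0,0,0],[0,0,0],[0,0,0],[0,0,30],[0,0,60],[0,0,90],[-20,40,100],[-30,80,100]],"rot":[[0,0,0],[0,0,0],[0,0,0],[0,0,0],[0,0,0],[0,0,0],[0,0,0],[0,0,0]],"gripper":[40,40,40,50,60,80,85,85]}' 60
python3 - <<'E'
from h import *
P=bot.get_obs(); print(P["ee_pos"],P["force"])
s=vision.camera("side")
Lp=[(-.055,-.005),(.055,-.005),(.055,.005),(-.045,.005),(-.045,.033),(-.055,.033)]
K=boxw((.5212,-.430,np.radians(1)),.013,Lp)
overlay(s,[(K,(0,0,255))],240,90,110,80,7,"n6")
t=vision.camera("top");overlay(t,[(K,(0,0,255))],340,140,80,80,7,"n7")
E
```

```text
time_s: 23.12
ee_pos: [0.4943, -0.3565, 0.0892]
orientation: [-0.502, 0.49, -0.501, 0.507]
force: [1.8, 1.2, 0.5]
grip_width: 0.0849
[ 0.49431809 -0.35648597  0.08920269] [1.81807761 1.23435566 0.46365061]
```

View pics/n6.png

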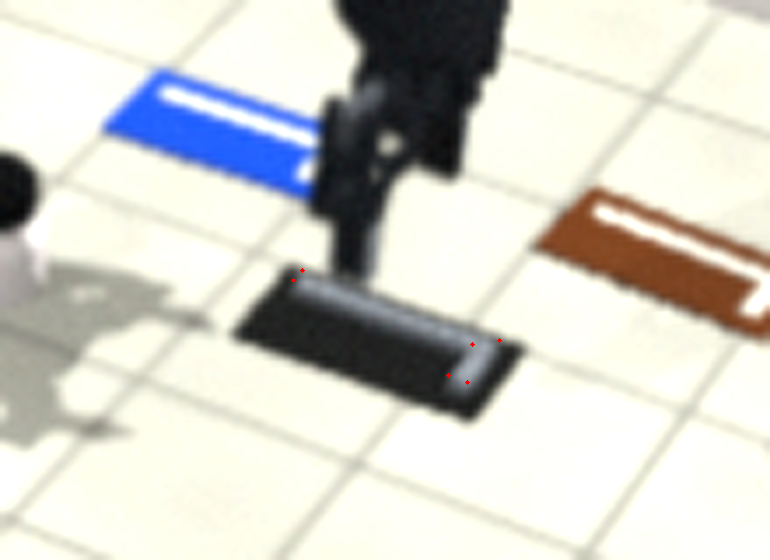

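View pics/n7.png

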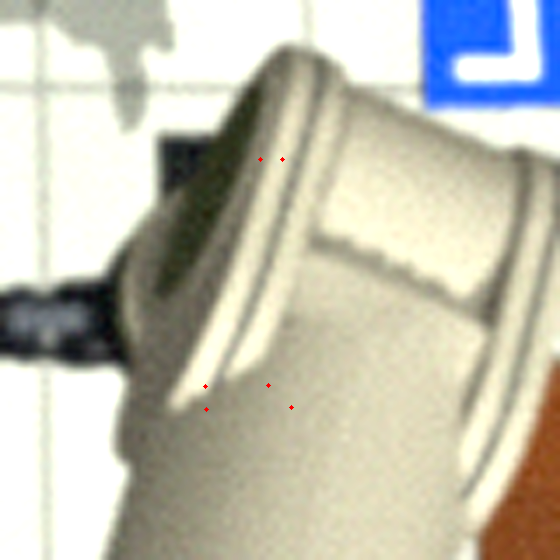

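```bash
python3 -m creep '{"linear":[[-4,40,0],[-8,80,0],[-12,120,0],[-16,160,0],[-20,200,0],[-24,240,-20],[-27,253,-50],[-27,253,-75]],"rot":[[0,0,-2],[0,0,-4],[0,0,-6],[0,0,-8],[0,0,-10],[0,0,-10.3],[0,0,-10.3],[0,0,-10.3]],"gripper":[85,85,85,85,85,85,85,85]}' 60
python3 - <<'E'
from h import *
from scipy.spatial.transform import Rotation as R
s=vision.camera("side"); P=bot.get_obs(); M=R.from_quat(P["orientation"]).as_matrix(); print(P["ee_pos"],np.degrees(np.arctan2(M[1,0],M[0,0])))
B=boxw((.467,-.103,np.radians(-9)),.024,[(-.033,-.024),(.033,-.024),(.033,.024),(-.033,.024)])
overlay(s,[(B,(0,0,255))],210,150,110,80,7,"o1")
t=vision.camera("top");overlay(t,[(B,(0,0,255))],240,160,80,80,7,"o2")
E
```

```text
time_s: 23.88
ee_pos: [0.4663, -0.0892, 0.0107]
orientation: [0.46, -0.532, 0.538, -0.465]
force: [0.4, -1.5, -0.7]
grip_width: 0.0851
[ 0.4632873  -0.09101091  0.00620697] -98.41071673074195
```

View pics/o1.png

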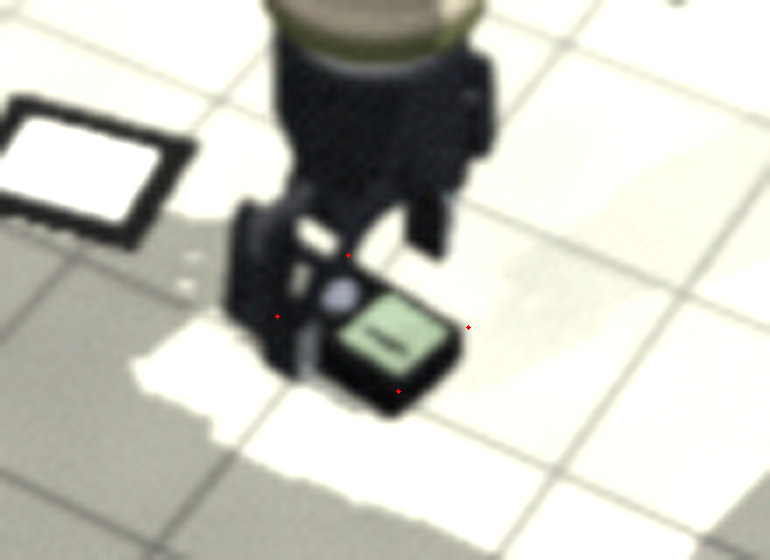

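View pics/o2.png

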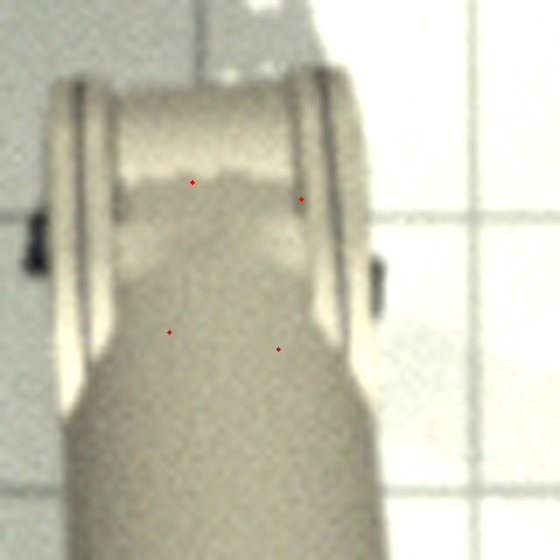

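```bash
python3 -m creep '{"linear":[[3.5,-12,0],[3.5,-12,0],[3.5,-12,0]],"rot":[[0,0,-0.5],[0,0,-0.5],[0,0,-0.5]],"gripper":[85,85,85]}' 60
python3 - <<'E'
from h import *
from scipy.spatial.transform import Rotation as R
s=vision.camera("side"); P=bot.get_obs(); M=R.from_quat(P["orientation"]).as_matrix(); print(P["ee_pos"],np.degrees(np.arctan2(M[1,0],M[0,0])))
B=boxw((.467,-.103,np.radians(-9)),.024,[(-.033,-.024),(.033,-.024),(.033,.024),(-.033,.024)])
overlay(s,[(B,(0,0,255))],210,150,110,80,7,"o3")
E
```

```text
time_s: 24.23
ee_pos: [0.4683, -0.1062, 0.0096]
orientation: [0.457, -0.537, 0.54, -0.46]
force: [-0.1, 0.9, 0.9]
grip_width: 0.0848
[ 0.46815226 -0.10565864  0.00951834] -99.138616360191
```

View pics/o3.png

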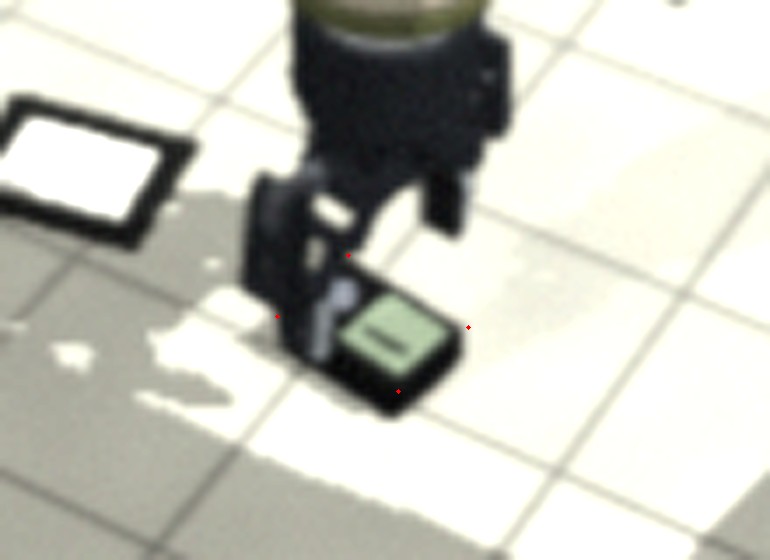

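Descend and close on the timer.

```bash
python3 -m creep '{"linear":[[-1,2.5,-8],[-1,2.5,-16],[-1,2.5,-24],[-1,2.5,-27],[-1,2.5,-27],[-1,2.5,-27],[-1,2.5,-27],[-1,2.5,-27]],"rot":[[0,0,0],[0,0,0],[0,0,0],[0,0,0],[0,0,0],[0,0,0],[0,0,0],[0,0,0]],"gripper":[85,85,85,85,85,30,30,30]}' 50
python3 -m creep '{"linear":[[0,0,0],[0,0,0],[0,0,0],[0,0,15],[0,0,40],[0,0,70],[0,0,80],[0,0,80]],"rot":[[0,0,0],[0,0,0],[0,0,0],[0,0,0],[0,0,0],[0,0,0],[0,0,0],[0,0,0]],"gripper":[30,30,30,30,30,30,30,30]}' 50
python3 - <<'E'
from h import *
from scipy.spatial.transform import Rotation as R
s=vision.camera("side"); P=bot.get_obs(); M=R.from_quat(P["orientation"]).as_matrix(); print(P["ee_pos"],np.degrees(np.arctan2(M[1,0],M[0,0])))
x,y,z=P["ee_pos"]
B=boxw((x,y,np.radians(-9)),z+.018+.024,[(-.033,-.024),(.033,-.024),(.033,.024),(-.033,.024)])
overlay(s,[(B,(0,0,255))],210,110,110,100,6,"o4")
E
```

```text
time_s: 24.95
ee_pos: [0.4674, -0.1031, -0.0172]
orientation: [0.457, -0.537, 0.54, -0.46]
force: [0.2, 1.0, -0.3]
grip_width: 0.0512
time_s: 25.62
ee_pos: [0.4692, -0.1036, 0.0652]
orientation: [0.456, -0.535, 0.541, -0.461]
force: [1.2, -0.7, -1.3]
grip_width: 0.0471
[ 0.46806594 -0.10355048  0.06345502] -99.1567505614365
```

View pics/o4.png

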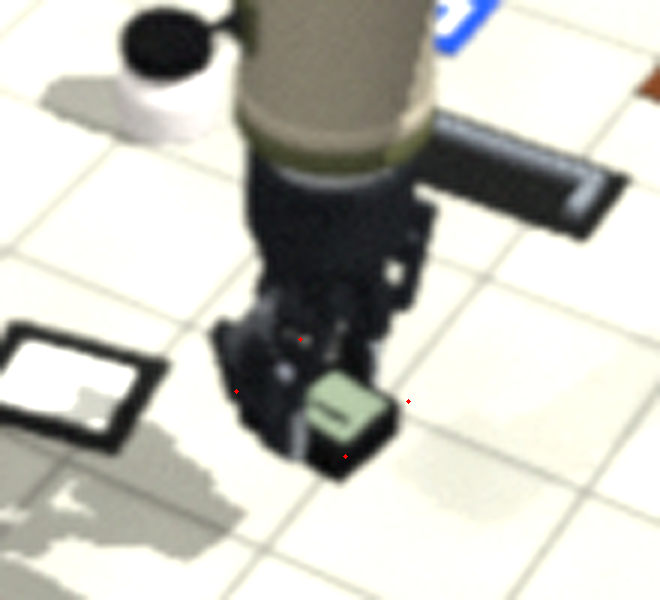

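```bash
python3 -m creep '{"linear":[[35,-6,0],[70,-12,0],[105,-18,0],[140,-24,0],[172,-30,0],[172,-30,-15],[172,-30,-25],[172,-30,-25]],"rot":[[0,0,4],[0,0,8],[0,0,12],[0,0,16],[0,0,20],[0,0,20],[0,0,20],[0,0,20]],"gripper":[30,30,30,30,30,30,30,30]}' 50
python3 - <<'E'
from h import *
from scipy.spatial.transform import Rotation as R
s=vision.camera("side"); P=bot.get_obs(); M=R.from_quat(P["orientation"]).as_matrix(); h=np.arctan2(M[1,0],M[0,0]); print(P["ee_pos"],np.degrees(h))
x,y,z=P["ee_pos"]; C=[(-.033,-.024),(.033,-.024),(.033,.024),(-.033,.024)]
B=boxw((x,y,h+np.pi/2),z+.018+.024,C)
T=boxw((.6415,-.134,np.radians(10.8)),.003,C)
overlay(s,[(B,(0,0,255)),(T,(255,255,0))],170,110,110,90,7,"o5")
t=vision.camera("top");overlay(t,[(B,(0,0,255)),(T,(255,255,0))],240,100,80,80,7,"o6")
E
```

```text
time_s: 26.33
ee_pos: [0.637, -0.1328, 0.0336]
orientation: [-0.544, 0.451, -0.45, 0.546]
force: [0.2, -0.1, -1.8]
grip_width: 0.0472
[ 0.63748957 -0.13299052  0.03542667] -79.15823513093426
```

View pics/o5.png

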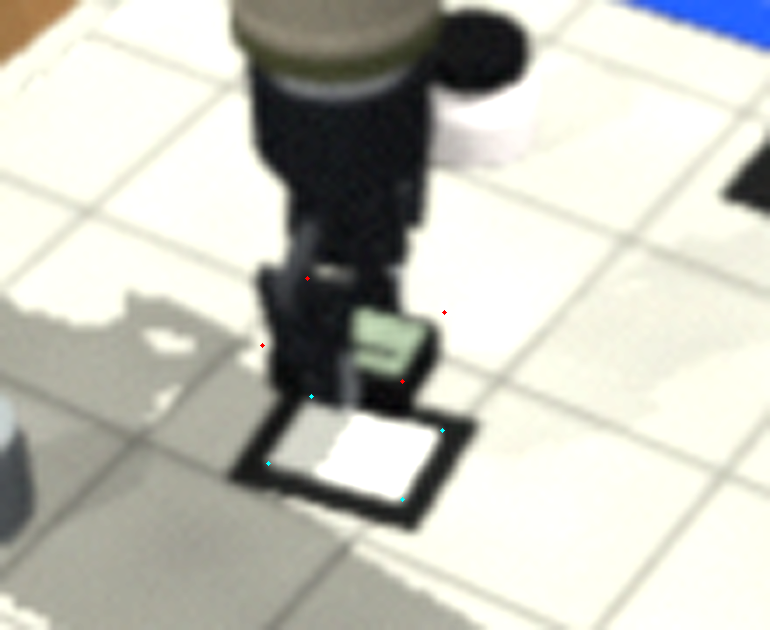

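View pics/o6.png

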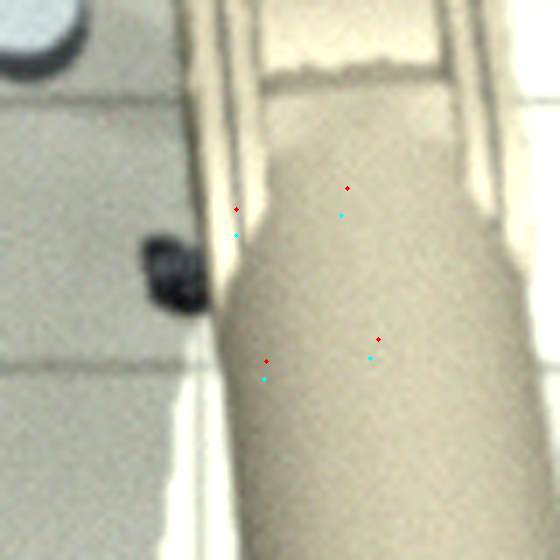

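```bash
python3 -m creep '{"linear":[[1,-1,-12],[1,-1,-24],[1,-1,-33],[1,-1,-33],[1,-1,-33]],"rot":[[0,0,0],[0,0,0],[0,0,0],[0,0,0],[0,0,0]],"gripper":[30,30,30,30,30]}' 50
python3 - <<'E'
from h import *
from scipy.spatial.transform import Rotation as R
s=vision.camera("side"); P=bot.get_obs(); M=R.from_quat(P["orientation"]).as_matrix(); h=np.arctan2(M[1,0],M[0,0]); print(P["ee_pos"],np.degrees(h))
C=[(-.033,-.024),(.033,-.024),(.033,.024),(-.033,.024)]
T=boxw((.6415,-.134,np.radians(10.8)),.027,C); T0=boxw((.6415,-.134,np.radians(10.8)),.003,C)
overlay(s,[(T,(0,0,255)),(T0,(255,255,0))],170,110,110,90,7,"o7")
E
```

```text
time_s: 26.85
ee_pos: [0.6386, -0.1341, 0.0032]
orientation: [-0.543, 0.45, -0.451, 0.546]
force: [-0.2, -0.1, -0.4]
grip_width: 0.0468
[ 0.63926281 -0.13411055  0.00397664] -79.1549407207229
```

View pics/o7.png

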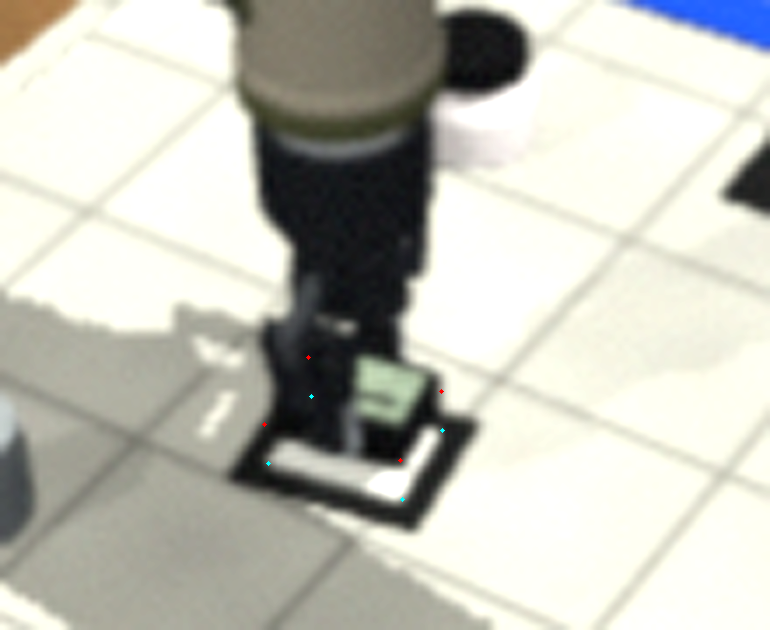

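```bash
python3 -m creep '{"linear":[[1,0,-3],[1,0,-6],[1,0,-9],[1,0,-10],[1,0,-10]],"rot":[[0,0,0],[0,0,0],[0,0,0],[0,0,0],[0,0,0]],"gripper":[30,30,30,30,30]}' 50
```

```text
time_s: 27.32
ee_pos: [0.64, -0.1341, -0.0064]
orientation: [-0.543, 0.45, -0.451, 0.547]
force: [-0.2, -0.5, -0.5]
grip_width: 0.047
```

```bash
python3 -m creep '{"linear":[[0,0,-1],[0,0,-3],[0,0,-4],[0,0,-4]],"rot":[[0,0,0],[0,0,0],[0,0,0],[0,0,0]],"gripper":[30,30,30,30]}' 50
```

```text
time_s: 27.65
ee_pos: [0.6398, -0.1341, -0.0107]
orientation: [-0.543, 0.45, -0.451, 0.547]
force: [-0.2, 0.1, -0.7]
grip_width: 0.0471
```

```bash
python3 -m creep '{"linear":[[0,0,-1],[0,0,-2],[0,0,-3],[0,0,-3]],"rot":[[0,0,0],[0,0,0],[0,0,0],[0,0,0]],"gripper":[30,30,30,30]}' 50
python3 - <<'E'
from h import *
s=vision.camera("side")
C=[(-.033,-.024),(.033,-.024),(.033,.024),(-.033,.024)]
T=boxw((.6415,-.134,np.radians(10.8)),.027,C); T0=boxw((.6415,-.134,np.radians(10.8)),.003,C)
overlay(s,[(T,(0,0,255)),(T0,(255,255,0))],170,110,110,90,7,"o8")
E
```

```text
time_s: 27.98
ee_pos: [0.6399, -0.134, -0.0137]
orientation: [-0.543, 0.45, -0.451, 0.547]
force: [0.8, 0.6, -1.0]
grip_width: 0.0466
```

View pics/o8.png

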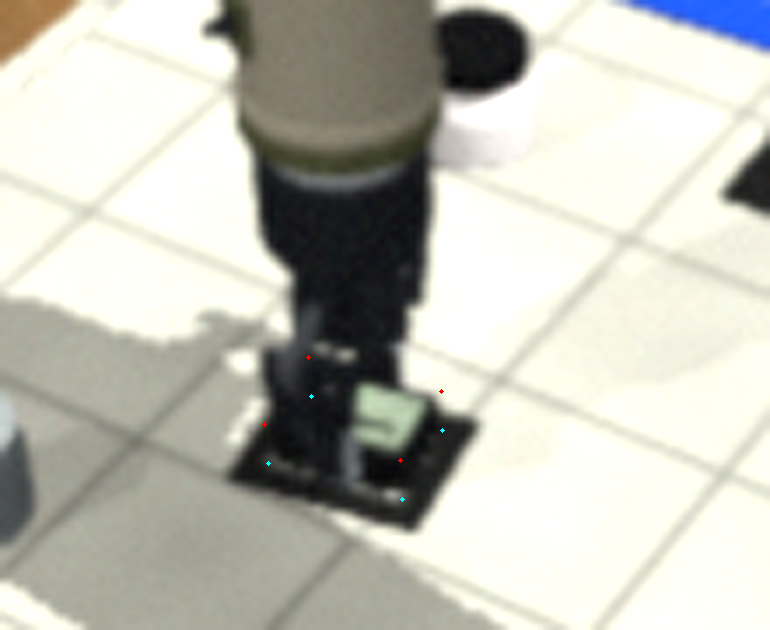

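```bash
python3 -m creep '{"linear":[[0,0,-1.5],[0,0,-1.5],[0,0,-1.5],[0,0,-1.5],[0,0,-1.5],[0,0,20],[0,0,50],[0,0,80]],"rot":[[0,0,0],[0,0,0],[0,0,0],[0,0,0],[0,0,0],[0,0,0],[0,0,0],[0,0,0]],"gripper":[30,30,85,85,85,85,85,85]}' 50
python3 -m creep '{"linear":[[-40,0,50],[-80,0,60],[-120,0,60],[-160,0,60],[-160,0,60],[-160,0,60]],"rot":[[0,0,0],[0,0,0],[0,0,0],[0,0,0],[0,0,0],[0,0,0]],"gripper":[85,85,85,85,85,85]}' 50
python3 - <<'E'
from h import *
s=vision.camera("side")
C=[(-.033,-.024),(.033,-.024),(.033,.024),(-.033,.024)]
T=boxw((.6415,-.134,np.radians(10.8)),.027,C); T0=boxw((.6415,-.134,np.radians(10.8)),.003,C)
overlay(s,[(T,(0,0,255)),(T0,(255,255,0))],170,110,110,90,7,"o9")
t=vision.camera("top");overlay(t,[(T,(0,0,255)),(T0,(255,255,0))],240,100,80,80,7,"o10")
E
```

```text
time_s: 28.7
ee_pos: [0.6391, -0.1338, 0.0662]
orientation: [-0.544, 0.451, -0.45, 0.546]
force: [0.1, -0.6, 1.2]
grip_width: 0.0847
time_s: 29.2
ee_pos: [0.4759, -0.1348, 0.1265]
orientation: [-0.544, 0.451, -0.451, 0.545]
force: [1.2, -1.0, 0.4]
grip_width: 0.085
```

View pics/o9.png

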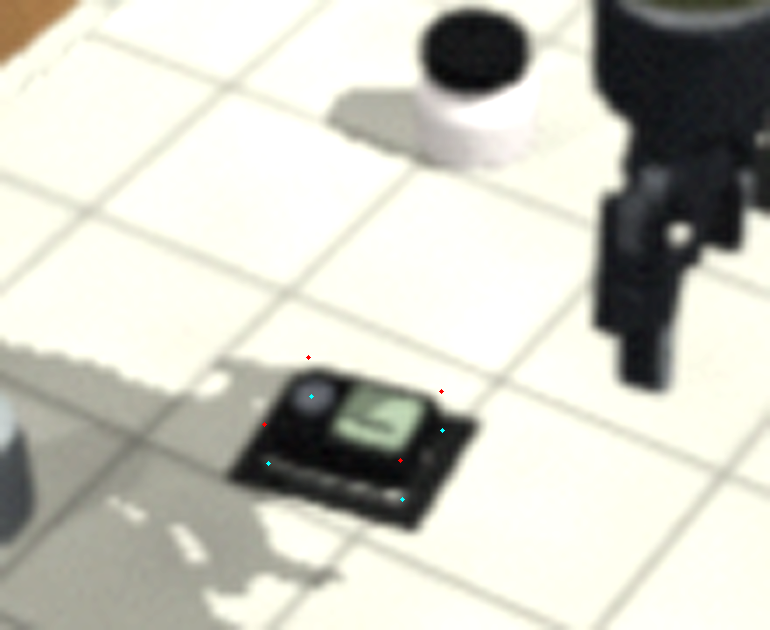

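View pics/o10.png

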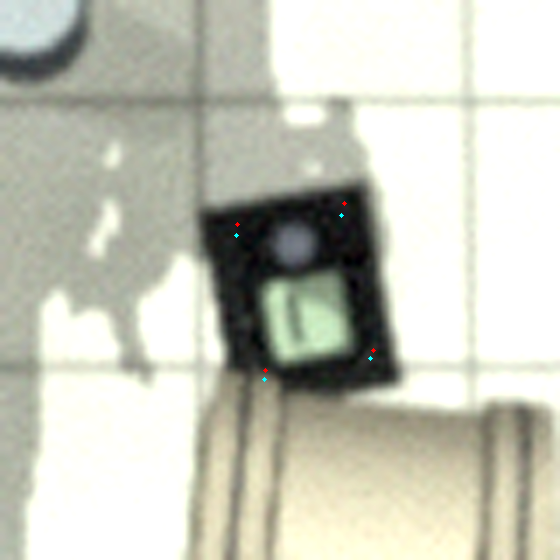

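```bash
python3 - <<'E'
from h import *
s=vision.camera("side");t=vision.camera("top")
f=lambda c,u0,v0,k,p,z:px2w(c,[((p[0]+.5)/k-.5+u0,(p[1]+.5)/k-.5+v0)],z).round(4)[0]
for n,ps,pt in (("button",(314,390),(293,243)),("display",(381,417),(307,317))):
  for z in (.02,.025,.03): print(n,z,f(s,170,110,7,ps,z),f(t,240,100,7,pt,z))
T=boxw((.6415,-.134,np.radians(10.8)),.03,[(.02,0)]);print(T)
crop(s,190,150,60,40,"p1",13)
E
```

```text
button 0.02 [ 0.6676 -0.1405  0.02  ] [ 0.662  -0.1294  0.02  ]
button 0.025 [ 0.6642 -0.1362  0.025 ] [ 0.661  -0.1292  0.025 ]
button 0.03 [ 0.6609 -0.1319  0.03  ] [ 0.66  -0.129  0.03 ]
display 0.02 [ 0.6313 -0.1414  0.02  ] [ 0.629  -0.1353  0.02  ]
display 0.025 [ 0.6281 -0.1371  0.025 ] [ 0.6281 -0.1352  0.025 ]
display 0.03 [ 0.625  -0.1328  0.03  ] [ 0.6273 -0.135   0.03  ]
[[ 0.66114575 -0.13025237  0.03      ]]
```

View pics/p1.png

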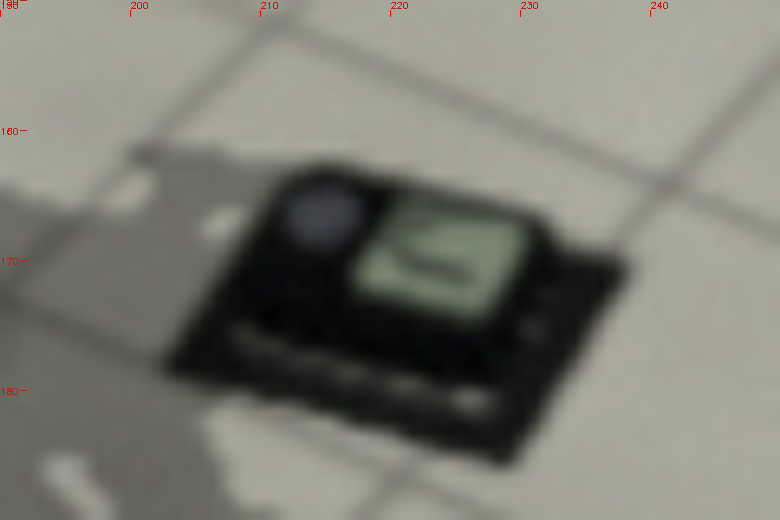

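```bash
python3 -m creep '{"linear":[[-10,-30,20],[-10,-60,40],[-10,-100,60],[-10,-140,60],[-10,-180,60],[-10,-180,60],[-10,-180,60],[-10,-180,60]],"rot":[[0,0,0],[0,0,0],[0,0,0],[0,0,0],[0,0,0],[0,0,0],[0,0,0],[0,0,0]],"gripper":[85,85,85,85,85,85,85,85]}' 50
python3 - <<'E'
from h import *
s=vision.camera("side");t=vision.camera("top")
cv2.imwrite("pics/q1.png",cv2.resize(s["image"][:,:,::-1],(800,600),interpolation=cv2.INTER_CUBIC))
Lp=[(-.055,-.005),(.055,-.005),(.055,.005),(-.045,.005),(-.045,.033),(-.055,.033)]
ov=[(circ(.648,.138,.023,.033),(0,0,255)),(circ(.3865,.2925,.014,.026),(0,0,255)),(boxw((.5212,-.430,np.radians(1)),.013,Lp),(0,0,255)),(circ(.718,-.358,.062,.031),(0,255,0)),(circ(.7185,.343,.065,.036),(0,255,0))]
overlay(t,ov,90,85,330,160,2.4,"q2") if 0 else overlay(t,ov,90,85,160,160,4,"q2",1.3)
overlay(t,ov,250,85,160,160,4,"q3",1.3)
E
```

```text
time_s: 30.07
ee_pos: [0.4709, -0.313, 0.1856]
orientation: [-0.543, 0.451, -0.45, 0.547]
force: [1.0, 1.0, 0.2]
grip_width: 0.0848
```

View pics/q1.png

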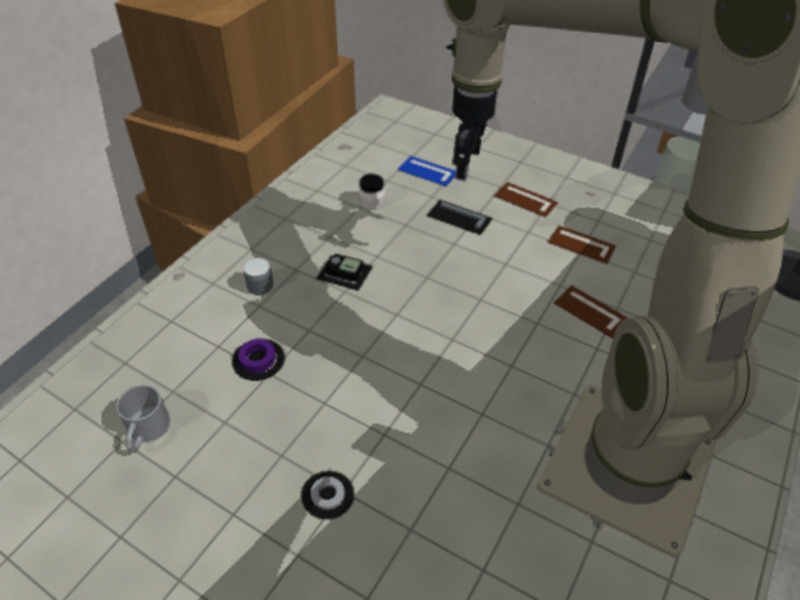

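View pics/q2.png

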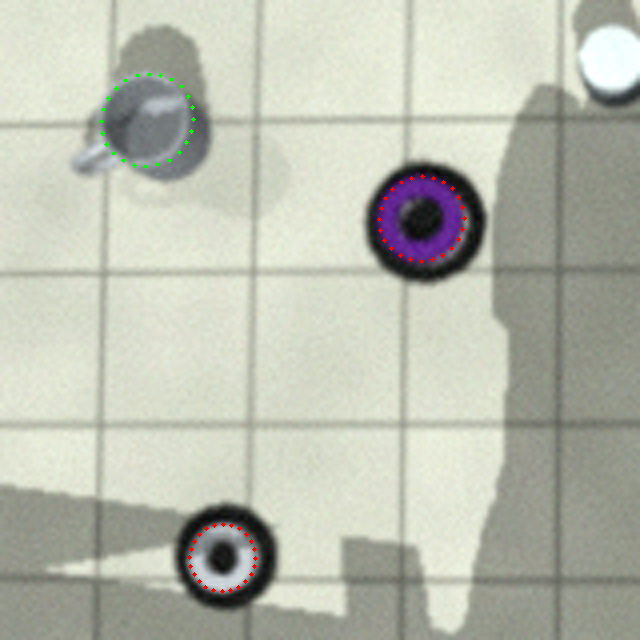

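View pics/q3.png

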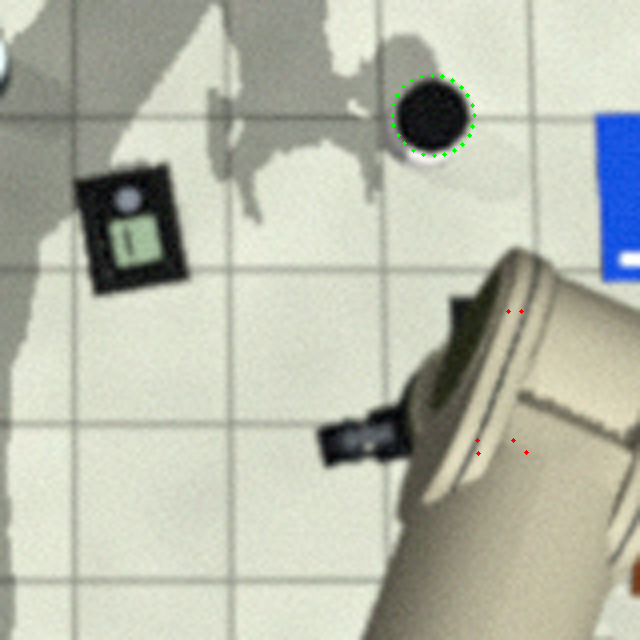

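```bash
python3 -c "
from station import finish_job
print(finish_job())"
```

```text
the job is handed in; nothing more can be done
None
```

I placed the grip ring, weight plate, hex key and timer on their own pads, released all four, and handed the job in at about 30 s of robot time. `finish_job()` gives no verdict, so I don't know how it was scored.

**Last checks**
- **Grip ring, weight plate:** after the last move, the top view showed both within about 2–3 mm of their outlines.
- **Hex key:** the side view after release showed it filling its L the right way round. In the last top view the arm hid it, so it wasn't re-checked from above.
- **Timer:** it lies face up within about 3 mm and 1° of its outline, with a thin strip of white still showing on one long side.
- **Mug and jar:** both matched their starting positions in the last top view.
- **Gripper:** open and well clear of everything.

**What disagreed**
- **TCP height:** the reported TCP height read about 28 mm too low. I found this when the fingertips missed the ring's height in the pictures, and confirmed it by touching the closed fingertips to the tiles, which peaked at about 31 N. I allowed for it in every grasp and placing.
- **Held heights:** in the side view, the hex key and timer looked 7–10 mm lower than I calculated while held. The key still touched its pad at the expected height. After release, both cameras put the timer's top at its expected height.
- **Grip ring release:** the arm read about 5 mm higher than planned when I let go of the ring, but the pictures show the ring on its pad.

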